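# Punch out a stuck locking pin and unhook the keyhole plate

## Task

The plate hanging on the sloping instrument stand is locked by a stuck pin whose head is behind the panel. Take from the rack the thin drift punch, which fits the hole, and drive the pin right through from the front so that it drops out underneath; put the punch back upright in a hole of the rack. Then slide the plate up the slope to the wide ends of its keyhole slots, lift it off its studs and lay it flat in the tray with its grip rib up, leaving the thick punch and the other things where they are.

Things in the scene. Friction and masses are not known exactly. Their poses are not given: they have to be found in the camera images.
- stand: Dark grey fixed stand, base 150 mm (x) by 144 mm (y) with a 20 mm high rim; origin at worktop level, straight below the middle of the panel it carries and 9 mm nearer the front than the base's middle; x points to its high back. Under the panel it is open: the pin falls on its 5 mm thick base.
- panel: Fixed grey panel of the stand, 120 mm (x) by 130 mm (y), 8 mm thick, sloping 27 degrees. Origin mid-face, 85 mm above the worktop; x points up the slope, y across it, z straight out of the face (27 degrees from vertical, leaning to the stand's low front). At x = 24, y = 0 a round 13 mm bore runs straight in along -z to z = -24 mm (a bush under the panel).
- hole_mouth (a point): Middle of the 13 mm hole where it opens on the front of the hanging plate, on the bore's axis 6 mm above the panel's face (fixed on the stand).
- pin_mid (a point): Middle of the loose steel pin, 10 mm shaft, 32 mm long in all with a 15 mm head 4 mm thick at its lower end (z points from head to plain end). It starts stuck in the bore, axis along the panel's z.
- pin_end (a point): Plain end of the pin, 16 mm from its middle; at first 2 mm below the plate's front. Spring plungers grip the pin at panel z = -12 to -18 mm (clear of a 7 mm shank): pushing it takes roughly 10 to 15 N. Once its plain end is below panel z = -24 mm it falls free; driving a tip to panel z = -30 mm is enough.
- plate_rib (a point): Grasp centre on the black rib of the loose aluminium plate (130 to 210 g; orientation is the plate's, parallel to the panel's while it hangs). Rib: 12 mm thick along x, 36 mm long along y, 34 mm high above the plate's front; this point is 14 mm below its top and 26 mm above the plate's underside. The plate: 72 mm (x) by 92 mm (y), 6 mm thick, its middle 8 mm from here towards +x.
- stud (a point): One of two steel studs on the panel, at panel x = 8, y = +30 mm (this one, point at its foot on the face) and y = -30 mm: 6 mm shank, 12 mm head with underside 8 mm and top 12 mm above the face.
- slot_wide (a point): Middle of the wide end (18 mm) of the plate's keyhole slot on its +y side, on the underside; a like slot at -y. The narrow part (8.5 mm) leads from here along the plate's +x to the stud, 18 mm away as it hangs. With the pin out, slide the plate 16 to 19 mm along panel +x, then lift it along panel +z by 15 mm or more to clear the heads.
- punch_grip (a point): Grasp centre of the thin drift punch (120 g): a dark steel round grip of 20 mm diameter and 47 mm length, this point at half its length. Below it a 26 mm collar, 5 mm thick, then a round steel shank of 7 mm diameter and 70 mm length. z points from tip to grip. It hangs by its collar in a hole of the rack.
- punch_tip (a point): Tip of the thin punch, on its axis 98 mm below its grasp centre.
- thick_punch_grip (a point): Grasp centre of the other punch: same grip, collar and length, but a 14.4 mm shank, too thick for the bore. Stays where it is.
- rack: Fixed plywood rack, 46 mm (x) by 170 mm (y), top at 90 mm; origin at worktop level under its middle. Its three through holes of 17 mm lie in a row along its y. The top board is 8 mm thick, open space below it.
- rack_hole0 (a point): Mouth of the rack hole at y = +55 mm, in the top surface. The two punches hang in two of the three holes, the third is empty.
- rack_hole1 (a point): Mouth of the middle rack hole, in the top surface.
- rack_hole2 (a point): Mouth of the rack hole at y = -55 mm, in the top surface.
- tray: Fixed white open tray, 140 mm (x) by 160 mm (y), walls 4 mm thick and 16 mm high, floor 4 mm thick; origin under its middle at worktop level.
- battery: Bystander: 9 V block battery, 18 x 27 x 47 mm, standing, origin under its middle.
- stopper: Bystander: red-brown rubber stopper, 36 mm wide, 30 mm high, origin under its middle.
- vial: Bystander: black vial, 31 mm wide, 49 mm high, origin under its middle.

How it is judged:
By the outcome, as a careful person would: the job done as asked, in the order asked, and still so for the second after the job is handed in, with the robot touching nothing.
It also fails if it takes over 64 s, if anything falls off the work surface, if the arm or the gripper's body presses on something with over 40 N, if the wrist force passes 120 N, or if a joint passes its speed limit or range.

## Robot

A 6-joint arm with a two-finger parallel gripper is mounted at the origin on a cart in front of the work surface, level with it; the furniture and walls round the work are solid. World frame = base frame: x ahead of the robot, y to its left, z up, the work surface at z = 0. Lengths are in m, angles in rad, forces in N, time in s.
With the tool pointing down it reaches from about 0.375 to 0.75 m from the base axis. Payload 9 kg.
Tool frame: the origin (TCP) lies at the very end of the fingers, on their centre line; the grasp point (between the pads) lies robot.grip_point_offset behind it (robot.grip_point_offset is the distance from the TCP to the grasp point, in m); z points along the fingers, y is the line along which they close (so a half turn about z gives the same grasp; the last joint's range is limited). The gripper opens to 85 mm and grips with 20 to 120 N. Pads are 22 mm wide; open, the fingers measure 114 mm over their backs; the gripper's body (76 mm by 85 mm) begins 54 mm behind the grasp point. The pads swing forward as they close: fully open they stand 13 mm farther back than shut.
Start: joints at [-1.386, 0.104, 0.097, 1.564, 0, 1.353], TCP at [0.235, -0.552, 0.231] pointing down, gripper open.
Joint ranges: [-2.99, 2.99], [-0.84, 1.86], [-1.1, 1.16], [-1.84, 2.11], [-1.51, 1.56], [-3.14, 3.14]. Speed limits (rad/s): [2.22, 2.22, 2.57, 3.14, 3.14, 3.14].

## Interface

Orientations are given as a unit quaternion [x, y, z, w].
In Python, from bench import status, get_image, robot gives the robot as it stands. The module is installed in compiled form; this text tells all that it offers.
- The arm moves only by the tool servo_tool, never from a script. Its argument "increments" is a list that holds one entry, the list of rows, each a list of 5 numbers: the closure, from -1 (fully open) to 1 (shut), then the shift along the tool's x, y, z in units of 40 mm (1.0 is 40 mm), then the turn about the tool's z in units of 8 degrees (1.0 is 8 degrees). In form: [[[hand, tx, ty, tz, yaw], ...]]. A call has 1 to 8 rows; each row is the pose to reach, as a shift and turn from the pose commanded when the call began, along the tool's axes at that moment; what a row does not reach only later rows make up. A row lasts 1/8 s, in which the tool goes at most 62.5 mm and 10.7 degrees, less where a joint would pass 70% of its speed; a pose out of reach is approached as far as the arm can. A call with a gripper value outside its range is refused whole. The fingers move at their own pace and stop on an object; "squeeze" is the grip in N (left out, the last holds). Time passes only in rows, so rows that repeat a pose let the fingers close. It gives the time, the measured TCP pose, the force, the opening and the grip force at its end, in the units of the state.
- status.get_state(): the state, without advancing time (a new reading comes with each control period).
- get_image(name): name is "side" or "top" or "wrist"; returns a dict with "img" (400x640x3 uint8, red, green, blue), "fx", "fy", "cx", "cy" (pixels), "k1" (the pictures are not rectified: a ray, as slopes to the right and down, at radius r is drawn at 1 + k1 r^2 times it, then the intrinsics apply), "R" (3x3) and "t" (3): a world point X has camera coordinates R X + t. Camera axes: x right, y down, z forward; pixel columns grow to the right and rows downward; lengths in m; the calibration is good to about 2 mm. A picture is of the moment at which its call begins. There is no depth.
- robot.hand_in(): hands the job in; it is judged then, once.
The state is a dict: "time": time; "joints": joint angles; "dq": joint speeds; "effort": joint torques, N m; "position": TCP position; "ee_rot": TCP orientation; "ft_force": force on the tool from outside, world axes, zero at the start; "torque": the same for the moment, N m; "opening": opening from 0.0 (shut) to 1.0 (fully open); "finger_force": force on a finger pad.
Only numpy, scipy, OpenCV 4.12 (cv2) and the standard library are available. Lean on these libraries where they do the work, as an engineer would, in place of code of your own. Each camera call takes 0.05 s, during which the arm holds its last target. There are 200 camera calls.

## Working session

There is one attempt and no reset: what is moved stays moved. The work goes in short steps, Python scripts to look and compute and a tool call to move; the robot and the scene stay as the last step left them, time stands still between calls to the robot, and variables do not carry over. Pictures are saved under pics/ and viewed, at most 10 in all, crops included, and the job is handed in when it is done.

Besides the shell and the picture viewer there is one more tool, called as a command line: name --argument value ..., lists and objects as JSON in quotes. servo_tool: Moves the arm, as the interface text tells. Its arguments: {"type":"object","properties":{"increments":{"type":"array","items":{"type":"array","items":{"type":"array","items":{"type":"number"}}}},"squeeze":{"type":"number"}},"required":["increments"]}

```bash
mkdir -p pics; python3 - <<'E'
from bench import status,get_image,robot
import cv2,numpy as np
s=status.get_state(); print({k:np.round(v,3).tolist() for k,v in s.items()}, robot.grip_point_offset)
for n in ["side","top"]:
    d=get_image(n); cv2.imwrite(f"pics/{n}0.png",d["img"][:,:,::-1]); print(n,{k:np.round(d[k],4).tolist() for k in d if k!="img"})
E
```

```text
{'time': 0.0, 'joints': [-1.386, 0.105, 0.096, 1.564, -0.0, 1.353], 'dq': [-0.0, -0.001, 0.001, -0.001, 0.001, -0.0], 'effort': [0.003, -55.695, 50.364, 0.017, -0.0, 0.0], 'position': [0.235, -0.552, 0.231], 'ee_rot': [0.98, 0.2, 0.0, -0.001], 'ft_force': [-0.406, 0.501, 1.048], 'torque': [-0.023, 0.007, 0.012], 'finger_force': 0.0, 'opening': 1.0} 0.0187
side {'fx': 362.0091, 'fy': 362.0091, 'cx': 320.7612, 'cy': 200.8209, 'k1': -0.0712, 'R': [[0.9838, -0.1774, 0.025], [-0.0559, -0.437, -0.8977], [0.1702, 0.8818, -0.4399]], 't': [-0.5631, 0.1214, 0.9456]}
top {'fx': 449.0419, 'fy': 449.0419, 'cx': 321.5614, 'cy': 199.7516, 'k1': -0.1004, 'R': [[-0.0146, -0.9999, 0.008], [-0.9989, 0.0143, -0.0447], [0.0445, -0.0087, -0.999]], 't': [0.0279, 0.5761, 1.2016]}
```

View pics/top0.png

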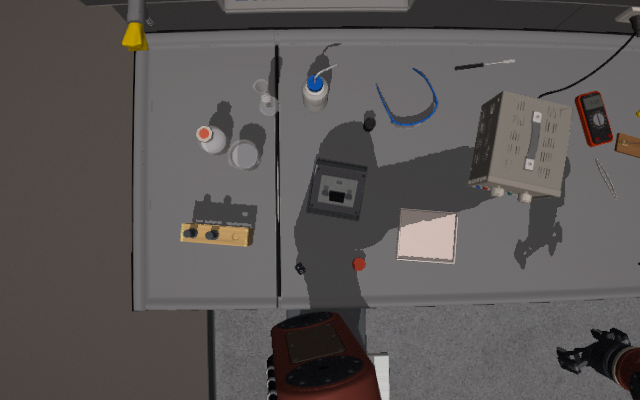

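View pics/side0.png

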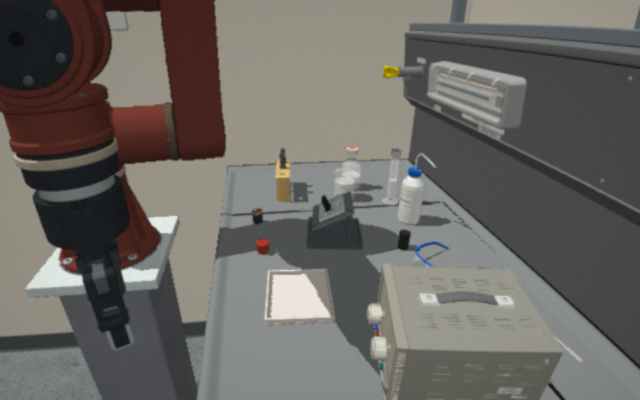

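Top view: rack at about (216,235), with punches at (190,233) and (212,235) and the empty hole at (236,237). Stand at about (337,190) with the rib at (337,196), tray at (427,236). I'll enlarge these.

```bash
cat > h.py <<'E'
import numpy as np,cv2
from bench import status,get_image,robot
from scipy.spatial.transform import Rotation as Ro
def ray(d,u,v):
    x=np.array([(u-d["cx"])/d["fx"],(v-d["cy"])/d["fy"]]); r=x.copy()
    for _ in range(20): r=x/(1+d["k1"]*(r@r))
    R=np.array(d["R"]);t=np.array(d["t"]); return -R.T@t, R.T@np.array([r[0],r[1],1])
def onz(d,u,v,z):
    c,k=ray(d,u,v); return c+k*(z-c[2])/k[2]
def proj(d,X):
    p=np.array(d["R"])@np.array(X)+np.array(d["t"]); q=p[:2]/p[2]; q=q*(1+d["k1"]*(q@q)); return np.array([q[0]*d["fx"]+d["cx"],q[1]*d["fy"]+d["cy"]])
def tri(obs):
    A=0;b=0
    for d,u,v in obs:
        c,k=ray(d,u,v);k=k/np.linalg.norm(k);P=np.eye(3)-np.outer(k,k);A=A+P;b=b+P@c
    X=np.linalg.solve(A,b); return X,[np.round(proj(d,X)-[u,v],1) for d,u,v in obs]
def crop(im,x0,y0,w,h,s):
    c=cv2.resize(im[y0:y0+h,x0:x0+w],None,fx=s,fy=s,interpolation=cv2.INTER_CUBIC)[:,:,::-1].copy()
    for i in range(0,w,10): cv2.putText(c,str(x0+i),(i*s,8),0,.3,(0,255,0)); cv2.line(c,(i*s,10),(i*s,14),(0,255,0))
    for i in range(0,h,10): cv2.putText(c,str(y0+i),(0,i*s+4),0,.3,(0,255,0)); cv2.line(c,(20,i*s),(24,i*s),(0,255,0))
    return c
E
python3 - <<'E'
from h import *
d=get_image("top"); s=get_image("side")
a=crop(d["img"],174,215,80,40,5);b=crop(d["img"],300,152,76,74,5);c=crop(d["img"],388,200,80,74,4);e=crop(s["img"],230,140,136,110,3)
M=np.zeros((600,800,3),np.uint8)
for im,x,y in[(a,0,0),(b,410,0),(c,0,210),(e,380,371-101)]:
    h,w=im.shape[:2];h=min(h,600-y);w=min(w,800-x)
    if im is e: y=372-102+0
    M[y:y+h,x:x+w]=im[:h,:w]
M[0:370,410:790]=b
M[372:600,330:738]=e[102:330]
cv2.imwrite("pics/m1.png",M)
for n,u,v,z in[("p1",190,233,.142),("p2",212,235,.142),("h",236,237,.09),("stand",337,192,.085),("tray",427,236,0),("rib",337,196,.12)]: print(n,onz(d,u,v,z).round(3))
E
```

```text
p1 [0.495 0.341 0.142]
p2 [0.489 0.287 0.142]
h [0.482 0.238 0.09 ]
stand [ 0.592 -0.019  0.085]
tray [ 0.473 -0.269  0.   ]
rib [ 0.58  -0.018  0.12 ]
```

View pics/m1.png

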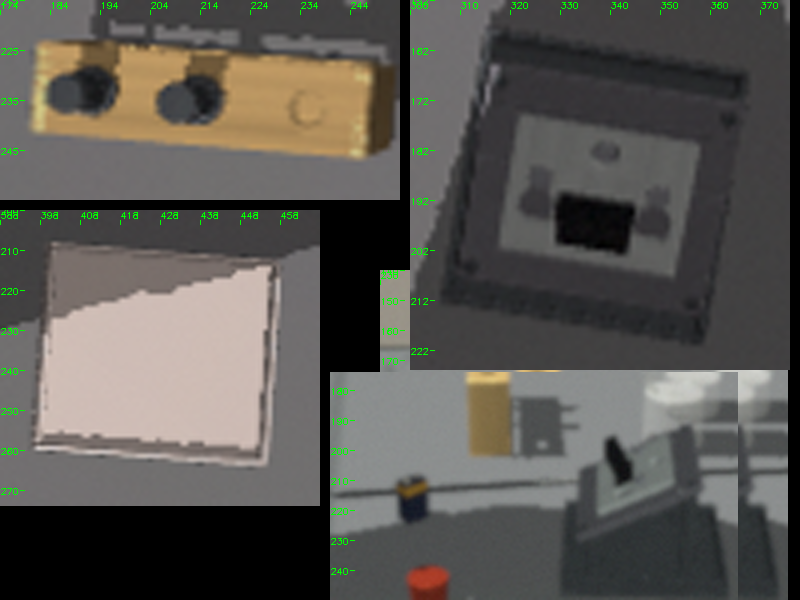

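Top crop: the panel's plate corners are at about (522,114), (700,143), (678,277) and (499,247) in crop coordinates, so the stand yaw is about -10°. The hole is at top pixel (339,182), the slots at (326,191) and (349,195), and the rib top is centred at (337,196). I'll move over the stand for a wrist view.

servo_tool --increments '[[[-1,12,-8.5,-2,4],[-1,12,-8.5,-2,4],[-1,12,-8.5,-2,4],[-1,12,-8.5,-2,4],[-1,12,-8.5,-2,4],[-1,12,-8.5,-2,4],[-1,12,-8.5,-2,4],[-1,12,-8.5,-2,4]]]'

```text
time: 1.2
position: [0.4948, -0.1295, 0.2988]
ee_rot: [0.997, -0.078, 0.0, 0.0]
ft_force: [0.6, -1.6, -0.2]
opening: 1.0
finger_force: 0.0
```

```bash
cat >> h.py <<'E'
def units(target,yawdeg=None):
    s=status.get_state();p=np.array(s["position"]);Rm=Ro.from_quat(s["ee_rot"]).as_matrix()
    w=Rm.T@(np.array(target)-p)/.04; a=np.degrees(np.arctan2(Rm[1,0],Rm[0,0]))
    print("t",round(s["time"],2),"pos",p.round(4),"toolx yaw",a.round(2),"F",np.round(s["ft_force"],1),"op",round(s["opening"],3),"units",w.round(3),"yaw units",None if yawdeg is None else round((a-yawdeg)/8,3))
E
python3 - <<'E'
from h import *
units([.56,-.02,.32],-10)
E
```

```text
t 1.2 pos [ 0.4948 -0.1295  0.2988] toolx yaw -8.93 F [ 0.6 -1.6 -0.2] op 1.0 units [ 1.185 -2.958 -0.531] yaw units 0.134
```

servo_tool --increments '[[[-1,0.3,-2.6,-0.8,0.13],[-1,0.3,-2.6,-0.8,0.13],[-1,0.3,-2.6,-0.8,0.13],[-1,0.3,-2.6,-0.8,0.13]]]'

```text
time: 1.7
position: [0.522, -0.0308, 0.33]
ee_rot: [0.996, -0.087, -0.0, 0.0]
ft_force: [-0.1, -0.2, -1.4]
opening: 1.0
finger_force: 0.0
```

```bash
python3 - <<'E'
from h import *
d=get_image("wrist"); cv2.imwrite("pics/w1.png",d["img"][:,:,::-1]); import pickle; pickle.dump(d,open("w1.pkl","wb"))
R=np.array(d["R"]);print(-R.T@d["t"],R[2],d["fx"],d["k1"]); units([.56,-.02,.32],-10)
E
```

```text
[ 0.60549692 -0.04560603  0.47329633] [-0.32093757  0.05686419 -0.94539174] 313.1067217322285 -0.04969633124022978
t 1.75 pos [ 0.5218 -0.0312  0.3299] toolx yaw -10.0 F [-0.5  0.5 -0.4] op 0.999 units [ 0.891 -0.443  0.246] yaw units 0.0
```

View pics/w1.png

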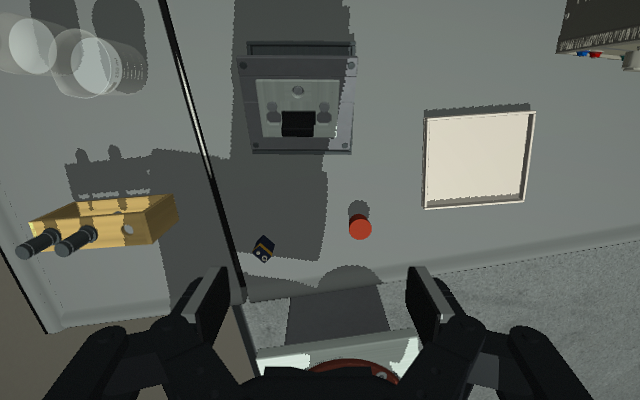

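Wrist view: stand with the hole at about (298,90), rib (298,123), slots (273,112) and (324,112); tray corners (424,117), (535,112), (526,200), (425,208); rack at lower left with the empty hole at (128,229). I'll zoom in for precision.

```bash
python3 - <<'E'
from h import *
import pickle; d=pickle.load(open("w1.pkl","rb"))
a=crop(d["img"],230,32,134,126,4);b=crop(d["img"],10,180,172,84,3);
M=np.zeros((600,800,3),np.uint8);M[:504,:536]=a
b=crop(d["img"],10,180,175,84,1) if 0 else b
M[:504,:536]=a; c=crop(d["img"],50,180,85,85,3)[:255,:255]; M[0:255,540:795]=c; c=crop(d["img"],10,215,85,80,3);M[260:500,540:795]=c
cv2.imwrite("pics/m2.png",M)
E
```

```text
(no output)
```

View pics/m2.png

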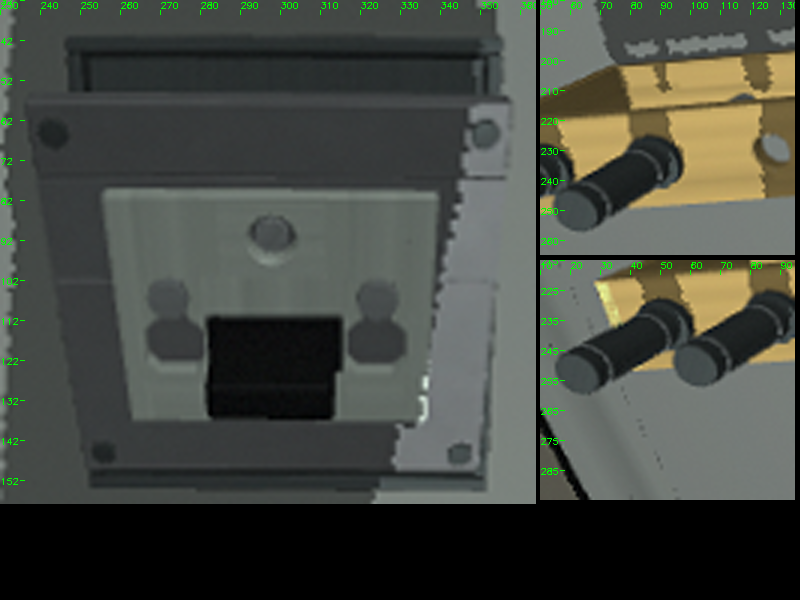

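```bash
python3 - <<'E'
from h import *
import pickle; d=pickle.load(open("w1.pkl","rb"))
from scipy.optimize import least_squares
th=np.radians(27);S=lambda p:(np.array([[np.cos(p[2]),-np.sin(p[2]),0],[np.sin(p[2]),np.cos(p[2]),0],[0,0,1]])@np.array([[np.cos(th),0,-np.sin(th)],[0,1,0],[np.sin(th),0,np.cos(th)]]),np.array([p[0],p[1],.085]))
W=lambda p,P:S(p)[0]@(np.array(P)/1000)+S(p)[1]
obs=[((60,65,0),(236.75,57)),((60,-65,0),(358,56.5)),((-60,65,0),(252.5,149.5)),((-60,-65,0),(351.75,150)),((8,30,12),(272,106.5)),((8,-30,12),(324.25,107)),((24,0,6),(298,90.25))]
f=lambda p:np.concatenate([proj(d,W(p,P))-uv for P,uv in obs])
r=least_squares(f,[.59,-.02,-.17]);p=r.x;print(p,np.degrees(p[2]));print(r.fun.reshape(-1,2).round(1).tolist())
np.save("stand.npy",p)
for n,P in[("hole",(24,0,6))]:print(n,W(p,P).round(4))
# plate & rib x by ray/plane
for n,u,v,z in[("pTL",255.75,79.5,6),("pTR",339.5,80.25,6),("pBL",263,136.75,6),("pBR",335,137.5,6),("ribTL",281.75,111,40),("ribTR",315.5,111.2,40)]:
    c,k=ray(d,u,v);R,t=S(p);a=R.T@(c-t);b=R.T@k;X=a+b*(z/1000-a[2])/b[2];print(n,(X*1000).round(1))
t=get_image("top");print("top hole",onz(t,300+(605-410)/5,152+152/5,W(p,(24,0,6))[2]).round(4), "rib top ctr proj",proj(t,W(p,(-5,0,40))))
print("tray",[onz(d,u,v,.016).round(3).tolist() for u,v in((424,117),(535,112),(526,200),(425,208))])
print("empty hole wrist",onz(d,128,229,.09).round(4),"top",onz(t,174+307/5,215+107/5,.09).round(4))
# punch top centres z=.090+.005+.047
for n,u,v in(("P0",10+44/3,215+(370-260)/3),("P1",50+43/3,180+210/3)):print(n,onz(d,u,v,.142).round(4))
for n,u,v in(("P0t",174+65/5,215+94/5),("P1t",174+174/5,215+102/5)):print(n,onz(t,u,v,.142).round(4))
for v in(190,192,194):print(v,d["img"][v,50:165].mean(1).astype(int).tolist())
for v in(220,221,222,223,224):print(v,t["img"][v,190:256].mean(1).astype(int).tolist())
E
```

```text
[ 0.59732883 -0.0222026  -0.17191107] -9.849778748505623
[[-0.7, 0.1], [0.5, 0.0], [-0.1, -0.3], [-1.4, -1.0], [0.6, 0.3], [0.6, -0.3], [0.3, 0.9]]
hole [ 0.6157 -0.0254  0.1012]
pTL [37.8 46.1  6. ]
pTR [ 36.6 -45.7   6. ]
pBL [-36.5  47.2   6. ]
pBR [-37.9 -43.6   6. ]
ribTL [18.4 16.3 40. ]
ribTR [ 18.  -19.4  40. ]
top hole [ 0.6155 -0.0241  0.1012] rib top ctr proj [337.2484257  198.17590293]
tray [[0.554, -0.19, 0.016], [0.535, -0.351, 0.016], [0.401, -0.343, 0.016], [0.416, -0.182, 0.016]]
empty hole wrist [0.485  0.2369 0.09  ] top [0.4833 0.2396 0.09  ]
P0 [0.4946 0.3444 0.142 ]
P1 [0.4883 0.29   0.142 ]
P0t [0.4926 0.3483 0.142 ]
P1t [0.4882 0.2948 0.142 ]
190 [120, 120, 120, 120, 120, 121, 121, 120, 120, 120, 120, 121, 121, 120, 120, 121, 121, 121, 122, 122, 109, 77, 67, 69, 68, 69, 69, 69, 68, 69, 68, 70, 69, 69, 70, 69, 69, 70, 69, 69, 68, 69, 69, 69, 70, 70, 69, 68, 69, 69, 69, 69, 69, 68, 69, 70, 68, 69, 70, 68, 68, 68, 68, 69, 69, 67, 67, 66, 68, 69, 69, 70, 69, 70, 68, 85, 118, 99, 64, 63, 98, 115, 115, 113, 126, 116, 114, 115, 115, 115, 128, 126, 125, 123, 114, 120,
[... 1870 characters left out ...]
4, 113, 114, 114, 114, 94, 69, 69, 99, 115, 90, 71, 70, 70, 70, 70, 70, 70, 70, 70, 71, 71, 72, 71, 69, 70, 70, 70, 70, 70]
223 [70, 60, 61, 63, 76, 99, 91, 69, 68, 69, 70, 53, 58, 70, 70, 75, 76, 76, 76, 75, 77, 76, 88, 120, 110, 78, 78, 94, 120, 119, 120, 103, 71, 70, 69, 71, 98, 120, 121, 119, 120, 119, 116, 114, 117, 120, 116, 113, 114, 114, 88, 71, 69, 71, 70, 69, 69, 70, 71, 70, 70, 71, 70, 71, 70, 71]
224 [107, 84, 84, 79, 83, 97, 99, 92, 140, 124, 154, 97, 98, 84, 150, 128, 116, 104, 97, 87, 80, 66, 72, 74, 62, 62, 69, 71, 78, 77, 77, 75, 69, 70, 70, 70, 75, 101, 120, 120, 120, 121, 120, 120, 120, 119, 120, 120, 120, 97, 72, 69, 71, 71, 70, 70, 71, 70, 71, 71, 70, 71, 71, 71, 70, 71]
```

Shadow strips under the rack are about 5 mm wide under the left punch (hole0) and about 12 mm under the middle one, so the thin punch is in hole0 at about (0.4936, 0.346). I'll go there with the fingers partly closed.

```bash
python3 - <<'E'
from h import *
units([.4936,.346,.2],-9.85)
E
```

```text
t 1.8 pos [ 0.5217 -0.0315  0.3299] toolx yaw -10.04 F [ 0.2 -0.4 -1. ] op 1.002 units [-2.335 -9.171  3.247] yaw units -0.023
```

servo_tool --increments '[[[-0.06,-2.335,-9.17,1,0],[-0.06,-2.335,-9.17,1,0],[-0.06,-2.335,-9.17,1,0],[-0.06,-2.335,-9.17,1,0],[-0.06,-2.335,-9.17,1,0],[-0.06,-2.335,-9.17,1,0],[-0.06,-2.335,-9.17,2.7,0],[-0.06,-2.335,-9.17,2.7,0]]]'

```text
time: 2.8
position: [0.4776, 0.0988, 0.2661]
ee_rot: [0.999, -0.048, 0.0, -0.024]
ft_force: [-0.4, 0.1, -0.3]
opening: 0.523
finger_force: 0.0
```

servo_tool --increments '[[[-0.06,0,0,0,0],[-0.06,0,0,0,0]]]'

```text
time: 3.05
position: [0.4779, 0.0991, 0.2673]
ee_rot: [0.999, -0.047, 0.001, -0.024]
ft_force: [0.7, -0.6, 0.5]
opening: 0.529
finger_force: 0.0
```

```bash
python3 - <<'E'
from h import *
units([.4936,.346,.102],-9.85)
t=get_image("side"); w=get_image("wrist")
cv2.imwrite("pics/m3.png",np.vstack([crop(w["img"],150,100,340,240,2)[:480],np.zeros((1,680,3),np.uint8)])) 
E
```

```text
t 3.05 pos [0.4779 0.0991 0.2673] toolx yaw -5.43 F [ 0.7 -0.6  0.5] op 0.529 units [-0.188 -5.975  4.427] yaw units 0.553
```

View pics/m3.png

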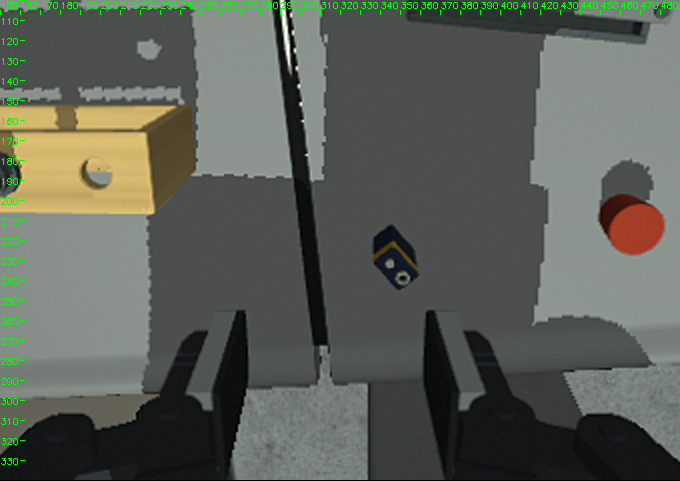

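The view shows the empty rack hole and battery, and the arm stopped part way with a slight tilt. I'll check the joints.

```bash
python3 - <<'E'
from h import *
s=status.get_state();print(np.round(s["joints"],3),np.round(s["ee_rot"],4)); print(Ro.from_quat(s["ee_rot"]).as_matrix().round(3))
units([.4936,.346,.2],-9.85)
E
```

```text
[-0.095 -0.237 -0.165  1.644  0.049  3.141] [ 9.986e-01 -4.720e-02  8.000e-04 -2.430e-02]
[[ 0.996 -0.094  0.004]
 [-0.094 -0.994  0.048]
 [-0.001 -0.049 -0.999]]
t 3.15 pos [0.478  0.0992 0.2674] toolx yaw -5.41 F [-0.1 -0.   0.2] op 0.53 units [-0.193 -6.09   1.983] yaw units 0.555
```

Joint 6 sits at its limit, so I need the half-turned grasp, with tool x at about 170°. I'll turn back while staying in place and rising a little.

servo_tool --increments '[[[-0.06,0,0,0,-10.6],[-0.06,0,0,0,-10.6],[-0.06,0,0,0,-10.6],[-0.06,0,0,0,-10.6],[-0.06,0,0,0,-10.6],[-0.06,0,0,0,-10.6],[-0.06,0,0,0,-10.6],[-0.06,0,0,0,-10.6]]]'

```text
time: 4.15
position: [0.4779, 0.0994, 0.2672]
ee_rot: [0.767, 0.641, 0.017, -0.017]
ft_force: [0.6, 0.4, -0.5]
opening: 0.53
finger_force: 0.0
```

```bash
python3 - <<'E'
from h import *
s=status.get_state();print(np.round(s["joints"],3)); print(Ro.from_quat(s["ee_rot"]).as_matrix().round(4))
units([.4936,.346,.24],170.15)
E
```

```text
[-0.095 -0.237 -0.165  1.644  0.049  1.655]
[[ 0.1781  0.984   0.0035]
 [ 0.9828 -0.1781  0.0484]
 [ 0.0483 -0.0052 -0.9988]]
t 4.15 pos [0.4779 0.0994 0.2672] toolx yaw 79.73 F [ 0.6  0.4 -0.5] op 0.53 units [ 6.097 -0.709  0.98 ] yaw units -11.303
```

servo_tool --increments '[[[-0.06,0,0,0,-10.7],[-0.06,0,0,0,-10.7],[-0.06,0,0,0,-10.7],[-0.06,0,0,0,-10.7],[-0.06,0,0,0,-10.7],[-0.06,0,0,0,-10.7],[-0.06,0,0,0,-10.7],[-0.06,0,0,0,-10.7]]]'

```text
time: 5.15
position: [0.4779, 0.0993, 0.2672]
ee_rot: [0.127, 0.992, 0.024, -0.001]
ft_force: [0.3, -0.3, -0.5]
opening: 0.53
finger_force: 0.0
```

servo_tool --increments '[[[-0.06,0,0,0,-10.7],[-0.06,0,0,0,-10.7],[-0.06,0,0,0,-10.7],[-0.06,0,0,0,-10.7],[-0.06,0,0,0,-10.7],[-0.06,0,0,0,-10.7],[-0.06,0,0,0,-10.7],[-0.06,0,0,0,-10.7]]]'

```text
time: 6.15
position: [0.4779, 0.0993, 0.2672]
ee_rot: [-0.58, 0.814, 0.019, 0.015]
ft_force: [0.1, 0.5, 0.2]
opening: 0.53
finger_force: 0.0
```

servo_tool --increments '[[[-0.06,0,0,0,-10.7],[-0.06,0,0,0,-10.7],[-0.06,0,0,0,-10.7],[-0.06,0,0,0,-10.7],[-0.06,0,0,0,-10.7],[-0.06,0,0,0,-10.7],[-0.06,0,0,0,-10.7],[-0.06,0,0,0,-10.7]]]'

```text
time: 7.15
position: [0.478, 0.0993, 0.2672]
ee_rot: [0.979, -0.203, -0.003, -0.024]
ft_force: [0.2, 0.8, -0.3]
opening: 0.528
finger_force: 0.0
```

```bash
cat >> h.py <<'E'
def st():
    s=status.get_state();print(np.round(s["joints"],4),"z axis",Ro.from_quat(s["ee_rot"]).as_matrix()[:,2].round(4))
E
python3 - <<'E'
from h import *
st();units([.4936,.346,.24],170.15)
E
```

```text
[-0.0952 -0.2366 -0.1648  1.6436  0.0486 -2.8275] z axis [ 0.0036  0.0485 -0.9988]
t 7.15 pos [0.478  0.0993 0.2672] toolx yaw -23.43 F [ 0.2  0.8 -0.3] op 0.528 units [-2.082 -5.775  0.981] yaw units -24.197
```

servo_tool --increments '[[[-0.06,0,0,0,-2.8],[-0.06,0,0,0,-2.8],[-0.06,0,0,0,-2.8],[-0.06,0,0,0,-2.8]]]'

```text
time: 7.65
position: [0.4786, 0.1176, 0.2669]
ee_rot: [1.0, -0.024, 0.001, -0.017]
ft_force: [0.7, -0.2, -0.0]
opening: 0.536
finger_force: 0.0
```

```bash
python3 - <<'E'
from h import *
st();units([.4936,.346,.24],170.15)
E
```

```text
[-0.0471 -0.2222 -0.1527  1.6385  0.0342 -3.1415] z axis [ 0.0033  0.0341 -0.9994]
t 7.65 pos [0.4786 0.1176 0.2669] toolx yaw -2.71 F [ 0.7 -0.2 -0. ] op 0.536 units [ 0.105 -5.696  0.868] yaw units -21.607
```

servo_tool --increments '[[[-0.06,0,0.5,0,-0.5],[-0.06,0,1,0,-0.5],[-0.06,0,1,0,-0.5],[-0.06,0,1,0,-0.5]]]'

```text
time: 8.15
position: [0.4777, 0.1163, 0.2652]
ee_rot: [1.0, -0.015, 0.001, -0.001]
ft_force: [-0.3, -0.4, 0.2]
opening: 0.533
finger_force: 0.0
```

```bash
python3 - <<'E'
from h import *
st();units([.4936,.346,.24],170.15)
E
```

```text
[-3.0000e-02 -2.1990e-01 -1.5360e-01  1.6343e+00  3.0000e-03 -3.1407e+00] z axis [ 0.003   0.0029 -1.    ]
t 8.15 pos [0.4777 0.1163 0.2652] toolx yaw -1.77 F [-0.3 -0.4  0.2] op 0.533 units [ 0.218 -5.751  0.648] yaw units -21.49
```

Tilt is gone. Now I'll turn to 170° while travelling to the rack.

servo_tool --increments '[[[-0.06,0.22,-5.75,0.65,10.6],[-0.06,0.22,-5.75,0.65,10.6],[-0.06,0.22,-5.75,0.65,10.6],[-0.06,0.22,-5.75,0.65,10.6],[-0.06,0.22,-5.75,0.65,10.6],[-0.06,0.22,-5.75,0.65,10.6],[-0.06,0.22,-5.75,0.65,10.6],[-0.06,0.22,-5.75,0.65,10.6]]]'

```text
time: 9.15
position: [0.4936, 0.3461, 0.2398]
ee_rot: [0.742, -0.67, 0.0, -0.002]
ft_force: [-1.2, 0.2, 0.1]
opening: 0.529
finger_force: 0.0
```

servo_tool --increments '[[[-0.06,0,0,0,10.6],[-0.06,0,0,0,10.6],[-0.06,0,0,0,10.6],[-0.06,0,0,0,10.6],[-0.06,0,0,0,10.6],[-0.06,0,0,0,10.6],[-0.06,0,0,0,10.6],[-0.06,0,0,0,10.6]]]'

```text
time: 10.15
position: [0.4937, 0.346, 0.2398]
ee_rot: [-0.096, 0.995, 0.001, 0.002]
ft_force: [0.2, 0.2, 0.2]
opening: 0.532
finger_force: 0.0
```

```bash
python3 - <<'E'
from h import *
st();units([.4936,.346,.18],170.15)
E
```

```text
[3.9390e-01 1.0980e-01 1.1880e-01 1.5761e+00 1.5000e-03 2.0180e-01] z axis [ 0.0028  0.0028 -1.    ]
t 10.15 pos [0.4937 0.346  0.2398] toolx yaw -168.99 F [0.2 0.2 0.2] op 0.532 units [ 0.007 -0.003  1.495] yaw units -42.393
```

servo_tool --increments '[[[-0.06,0,0,0,2.6],[-0.06,0,0,1.0,2.6],[-0.06,0,0,2.0,2.6],[-0.06,0,0,2.8,2.6],[-0.06,0,0,3.4,2.6],[-0.06,0,0,3.4,2.6]]]'

```text
time: 10.9
position: [0.4928, 0.3458, 0.102]
ee_rot: [0.082, 0.997, 0.001, -0.0]
ft_force: [-0.1, -0.0, 0.6]
opening: 0.531
finger_force: 0.0
```

servo_tool --increments '[[[1,0,0,0,0],[1,0,0,0,0],[1,0,0,0,0],[1,0,0,0,0],[1,0,0,0,0]]]' --squeeze 40

```text
time: 11.52
position: [0.4949, 0.3469, 0.1056]
ee_rot: [0.082, 0.997, 0.002, 0.003]
ft_force: [-1.0, -0.0, 6.8]
opening: 0.225
finger_force: 39.3
```

servo_tool --increments '[[[1,0,0,-1,0],[1,0,0,-2.6,0],[1,0,0,-2.6,0],[1,0,0,-2.6,0]]]'

```text
time: 12.02
position: [0.4938, 0.3463, 0.2078]
ee_rot: [0.082, 0.997, 0.002, 0.002]
ft_force: [0.2, 0.2, -2.2]
opening: 0.218
finger_force: 39.4
```

```bash
python3 - <<'E'
from h import *
import pickle
st();units([.6157,-.0254,.28],170.15)
s=get_image("side");w=get_image("wrist");t=get_image("top")
pickle.dump((s,w,t),open("l1.pkl","wb"))
g=np.array(status.get_state()["position"])+[0,0,.0187]
for n,d in(("s",s),("w",w),("t",t)):print(n,proj(d,g),proj(d,g-[0,0,.098]))
u,v=proj(s,g-[0,0,.05]).astype(int)
a=crop(s["img"],u-40,v-45,80,90,4);M=np.zeros((600,800,3),np.uint8);M[:360,:320]=a
b=crop(w["img"],190,170,235,230,2)[:, :470];M[:460,325:795]=b
cv2.imwrite("pics/m4.png",M)
E
```

```text
[3.9420e-01 1.0400e-01 5.4600e-02 1.5172e+00 1.4000e-03 5.5920e-01] z axis [ 0.0034  0.003  -1.    ]
t 12.03 pos [0.4938 0.3463 0.2078] toolx yaw 170.55 F [ 0.2  0.2 -2.2] op 0.218 units [-4.537 -8.658 -1.821] yaw units 0.05
s [281.70751823 125.21325065] [282.25989434 152.4782436 ]
w [317.18774436 285.38890251] [316.80150159 211.86258987]
t [177.42431381 234.76851828] [189.76216436 233.47315482]
```

View pics/m4.png

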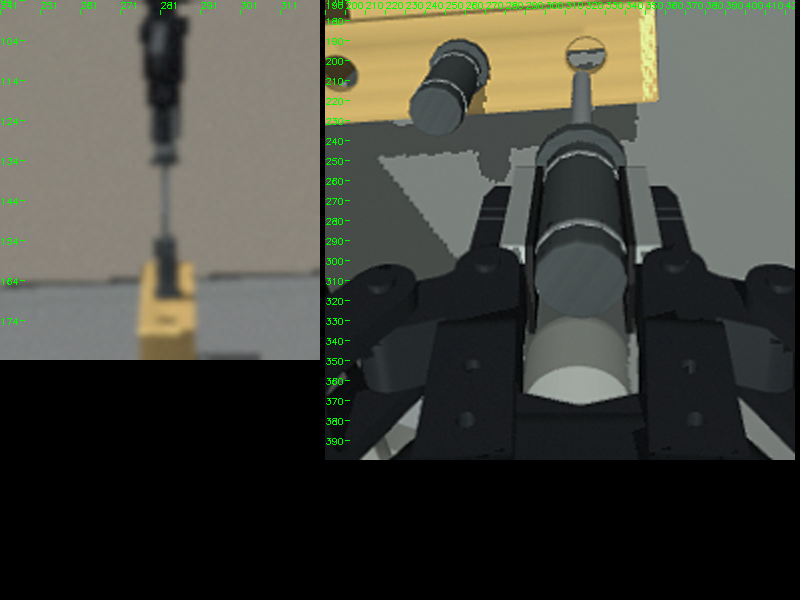

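The thin punch is held, with the tip at wrist pixel (318.5,206). The thick punch and the empty holes show behind it. The shank in the side view is at column 282, as predicted. Now for the tip position.

```bash
python3 - <<'E'
from h import *
import pickle
s,w,t=pickle.load(open("l1.pkl","rb"))
p=np.array([.4938,.3463,.2078]);Rm=Ro.from_quat(status.get_state()["ee_rot"]).as_matrix()
for dz in(.079,.082,.085,.088):
    X=onz(w,318.5,206,p[2]-dz); print(dz,((X-p)*1000).round(1),"tool",(Rm.T@(X-p)*1000).round(1))
    print(proj(s,X))
P=np.load("stand.npy");th=np.radians(27);c,sn=np.cos(P[2]),np.sin(P[2])
R=np.array([[c,-sn,0],[sn,c,0],[0,0,1]])@np.array([[np.cos(th),0,-np.sin(th)],[0,1,0],[np.sin(th),0,np.cos(th)]])
for Q in((24,0,6),(24,0,4),(-8,0,26),(24,0,-30)):print(Q,(R@(np.array(Q)/1000)+[P[0],P[1],.085]).round(4))
E
```

```text
0.079 [ -6.    1.7 -79. ] tool [ 6.2  0.6 79. ]
[280.7414581  151.79195998]
0.082 [ -5.    1.6 -82. ] tool [ 5.2  0.6 82. ]
[281.05876786 152.60349425]
0.085 [ -3.9   1.4 -85. ] tool [ 4.1  0.6 85. ]
[281.37547158 153.41343366]
0.088 [ -2.9   1.3 -88. ] tool [ 3.   0.6 88. ]
[281.69157015 154.22178084]
(24, 0, 6) [ 0.6157 -0.0254  0.1012]
(24, 0, 4) [ 0.6166 -0.0256  0.0995]
(-8, 0, 26) [ 0.5787 -0.019   0.1045]
(24, 0, -30) [ 0.6318 -0.0282  0.0692]
```

servo_tool --increments '[[[1,0,0,-1.5,0.05],[1,-0.4,-0.9,-1.8,0.05],[1,-4.62,-8.7,-1.82,0.05],[1,-4.62,-8.7,-1.82,0.05],[1,-4.62,-8.7,-1.82,0.05],[1,-4.62,-8.7,-1.82,0.05],[1,-4.62,-8.7,-1.82,0.05],[1,-4.62,-8.7,-1.82,0.05]]]'

```text
time: 13.18
position: [0.6186, -0.0303, 0.2783]
ee_rot: [0.087, 0.996, 0.002, 0.0]
ft_force: [0.1, 0.6, -2.0]
opening: 0.223
finger_force: 39.6
```

servo_tool --increments '[[[1,0,0,0,0],[1,0,0,0,0]]]'

```text
time: 13.42
position: [0.6182, -0.0272, 0.279]
ee_rot: [0.086, 0.996, 0.002, 0.001]
ft_force: [-0.0, 0.1, -1.9]
opening: 0.218
finger_force: 39.6
```

```bash
python3 - <<'E'
from h import *
st();units([.619,-.027,.1985],170.15)
E
```

```text
[-0.2569  0.1794  0.2662  1.6572  0.0038 -0.0848] z axis [ 0.0013  0.0036 -1.    ]
t 13.43 pos [ 0.6182 -0.0272  0.279 ] toolx yaw 170.14 F [-0.   0.1 -1.9] op 0.218 units [-0.018  0.     2.014] yaw units -0.001
```

servo_tool --increments '[[[1,0,0,1,0],[1,0,0,1.9,0],[1,0,0,1.9,0]]]'

```text
time: 13.8
position: [0.6168, -0.0255, 0.201]
ee_rot: [0.085, 0.996, 0.002, -0.001]
ft_force: [-0.1, 0.7, -1.5]
opening: 0.223
finger_force: 39.6
```

```bash
python3 - <<'E'
from h import *
import pickle
units([.619,-.027,.1985],170.15)
s=get_image("side");w=get_image("wrist");t=get_image("top");pickle.dump((s,w,t,status.get_state()["position"]),open("l2.pkl","wb"))
p=np.array(status.get_state()["position"])
h=np.array([.6157,-.0254,.1012])
print("tip",proj(w,p+[-.003,.0013,-.0855]),proj(s,p+[-.003,.0013,-.0855]),"hole",proj(w,h),proj(s,h))
u,v=proj(w,h).astype(int);a=crop(w["img"],u-50,v-60,100,100,5);
u,v=proj(s,h).astype(int);b=crop(s["img"],u-25,v-40,56,70,5)
M=np.zeros((510,800,3),np.uint8);M[:500,:500]=a;M[:350,510:790]=b;cv2.imwrite("pics/m5.png",M)
E
```

```text
t 13.8 pos [ 0.6168 -0.0255  0.201 ] toolx yaw 170.25 F [-0.1  0.7 -1.5] op 0.223 units [-0.061 -0.028  0.062] yaw units 0.013
tip [317.19345164 209.07176861] [339.64790955 197.04601727] hole [317.10424213 200.27287719] [339.0467675  203.47944663]
```

View pics/m5.png

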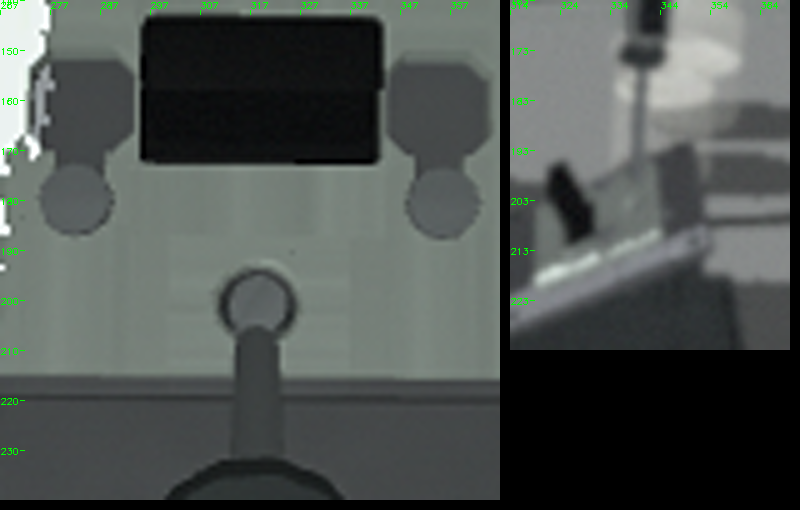

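```bash
python3 - <<'E'
from h import *
import pickle
s,w,t,p=pickle.load(open("l2.pkl","rb"));p=np.array(p)
for dz in(.082,.0855,.089):
    X=onz(w,318.6-1.45,205-.7,p[2]-dz);print(dz,((X-p)*1000).round(1),"hole-tip",((np.array([.6157,-.0254,.1012])-X)*1000).round(1),"side tip",proj(s,X).round(1))
st();units([0,0,0],170.15)
E
```

```text
0.082 [ -8.    2.1 -82. ] hole-tip [  4.3  -0.7 -22.9] side tip [337.8 195.8]
0.0855 [ -6.8   1.9 -85.5] hole-tip [  3.1  -0.5 -19.4] side tip [338.2 197. ]
0.089 [ -5.6   1.7 -89. ] hole-tip [  1.9  -0.3 -15.9] side tip [338.6 198.2]
[-0.2557  0.155   0.1064  1.5178  0.0036 -0.0847] z axis [ 0.0052  0.0024 -1.    ]
t 13.95 pos [ 0.6194 -0.0268  0.2061] toolx yaw 170.2 F [-0.4 -0.4 -0.5] op 0.223 units [15.397 -1.991  5.074] yaw units 0.006
```

servo_tool --increments '[[[1,0,0,0,0],[1,0,0,0,0],[1,0,0,0,0]]]'

```text
time: 14.32
position: [0.6191, -0.0275, 0.2046]
ee_rot: [0.086, 0.996, 0.001, 0.002]
ft_force: [-0.2, -0.1, -1.2]
opening: 0.221
finger_force: 39.6
```

```bash
python3 - <<'E'
from h import *
import pickle
w0=pickle.load(open("l2.pkl","rb"))[1]
p=np.array(status.get_state()["position"]);w=get_image("wrist");st();units([0,0,0],170.15)
h=np.array([.6157,-.0254,.1012]);print(proj(w,h),proj(w,p+[-.003,.0013,-.0855]))
for n,d in(("old",w0),("new",w)):
  for u in(316,318,320):print(n,u,d["img"][185:235,u].mean(1).astype(int).tolist())
for v in(196,199,202,206,210,220):print(v,w["img"][v,300:338].mean(1).astype(int).tolist())
E
```

```text
[-0.2569  0.1561  0.1045  1.5165  0.0035 -0.0848] z axis [ 0.0034  0.0027 -1.    ]
t 14.38 pos [ 0.619  -0.0275  0.2043] toolx yaw 170.14 F [-0.  -0.5 -1.3] op 0.226 units [15.379 -1.988  5.057] yaw units -0.001
[318.69413967 197.90656436] [317.93514191 205.71754352]
old 316 [125, 125, 124, 124, 124, 124, 125, 129, 102, 79, 68, 94, 95, 96, 96, 93, 93, 94, 96, 99, 79, 58, 60, 60, 61, 61, 61, 62, 60, 63, 62, 62, 62, 63, 62, 63, 63, 63, 62, 63, 62, 63, 63, 62, 65, 64, 55, 29, 29, 30]
old 318 [122, 122, 125, 124, 125, 124, 128, 129, 110, 59, 95, 96, 94, 91, 93, 94, 95, 97, 99, 102, 65, 61, 63, 63, 63, 62, 63, 63, 63, 64, 64, 64, 64, 64, 64, 64, 63, 65, 64, 64, 65, 64, 64, 64, 64, 65, 55, 28, 30, 29]
old 320 [123, 122, 124, 125, 125, 123, 127, 145, 112, 68, 76, 92, 92, 93, 95, 97, 97, 99, 101, 103, 95, 62, 61, 61, 61, 62, 63, 62, 61, 63, 63, 62, 63, 62, 62, 63, 64, 63, 63, 62, 63, 63, 63, 63, 63, 65, 46, 30, 30, 30]
new 316 [124, 124, 124, 124, 124, 124, 109, 77, 54, 76, 93, 95, 97, 97, 97, 96, 95, 90, 79, 82, 74, 58, 59, 60, 61, 61, 61, 62, 60, 62, 61, 62, 62, 62, 62, 62, 62, 62, 62, 63,
[... 847 characters left out ...]
 125, 125, 125, 124, 126, 125, 125, 126, 126, 125, 107, 76, 50, 79, 90, 98, 98, 99, 100, 103, 101, 97, 68, 45, 62, 105, 122, 126, 125, 125, 126, 126, 126, 127, 126, 126]
206 [122, 122, 127, 126, 126, 126, 126, 126, 127, 127, 126, 126, 128, 129, 128, 90, 58, 60, 61, 61, 62, 82, 114, 114, 131, 128, 128, 127, 127, 127, 128, 127, 127, 128, 128, 128, 129, 128]
210 [123, 123, 127, 128, 127, 126, 127, 127, 127, 127, 127, 127, 128, 126, 52, 59, 61, 63, 63, 63, 62, 57, 68, 133, 129, 127, 127, 128, 128, 128, 127, 127, 127, 128, 127, 128, 128, 128]
220 [69, 70, 69, 69, 70, 69, 69, 70, 71, 70, 71, 72, 71, 64, 58, 61, 62, 64, 64, 64, 63, 62, 59, 62, 70, 70, 70, 70, 70, 69, 70, 68, 69, 69, 69, 70, 69, 69]
```

servo_tool --increments '[[[1,0.044,0.035,0.15,0],[1,0.044,0.035,0.3,0],[1,0.044,0.035,0.4,0],[1,0.044,0.035,0.4,0]]]'

```text
time: 14.88
position: [0.6171, -0.0256, 0.1874]
ee_rot: [0.086, 0.996, 0.002, 0.001]
ft_force: [-0.8, 0.4, -1.5]
opening: 0.224
finger_force: 39.6
```

servo_tool --increments '[[[1,0,0,0.05,0],[1,0,0,0.1,0],[1,0,0,0.1,0]]]'

```text
time: 15.25
position: [0.6179, -0.0258, 0.1856]
ee_rot: [0.086, 0.996, 0.001, 0.002]
ft_force: [-1.0, 0.5, 6.9]
opening: 0.224
finger_force: 40.6
```

Contact is inside the hole at the expected height. Now pivot the punch about its tip.

servo_tool --increments '[[[1,0.1,0,0.002,0],[1,0.204,0,0.008,0],[1,0.3,0,0.018,0],[1,0.406,0,0.032,0],[1,0.5,0,0.05,0],[1,0.606,0,0.072,0],[1,0.606,0,0.072,0]]]' --squeeze 25

```text
time: 16.12
position: [0.5933, -0.0214, 0.1811]
ee_rot: [0.086, 0.996, 0.002, 0.001]
ft_force: [-0.5, 0.3, -1.4]
opening: 0.222
finger_force: 39.7
```

```bash
python3 - <<'E'
from h import *
import pickle
st();units([.6179,-.0258,.1856],170.15)
w=get_image("wrist");s=get_image("side")
pickle.dump((w,s),open("l3.pkl","wb"))
M=np.zeros((500,790,3),np.uint8);M[:500,:430]=crop(w["img"],275,140,86,100,5);M[:350,440:790]=crop(s["img"],310,145,70,70,5);cv2.imwrite("pics/m6.png",M)
E
```

```text
[-0.258   0.0769 -0.0225  1.4693  0.0036 -0.0861] z axis [ 0.003   0.0029 -1.    ]
t 16.12 pos [ 0.5933 -0.0214  0.1811] toolx yaw 170.15 F [-0.5  0.3 -1.4] op 0.222 units [-0.625 -0.002 -0.111] yaw units 0.0
```

View pics/m6.png

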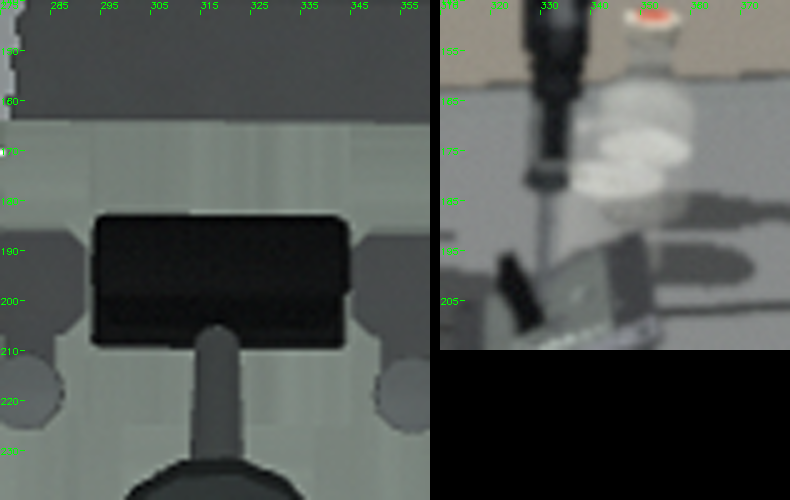

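The punch stayed upright and its tip slid out of the shallow recess at wrist pixel (318,206), near the rib. I'll go back into the hole and press harder, so the pin yields a little and gives a deeper recess before I pivot.

servo_tool --increments '[[[0.7,0,0,-0.3,0],[0.7,0,0,-0.45,0],[0.7,-0.62,0,-0.45,0],[0.7,-0.62,0,-0.45,0],[0.7,-0.62,0,-0.45,0]]]' --squeeze 22

```text
time: 16.85
position: [0.6176, -0.0257, 0.1993]
ee_rot: [0.086, 0.996, 0.002, 0.001]
ft_force: [-0.8, -0.3, -1.3]
opening: 0.219
finger_force: 39.7
```

```bash
python3 - <<'E'
from h import *
w=get_image("wrist");st();units([.6175,-.0257,.188],170.15)
for u in(316,318,320):print(u,w["img"][180:225,u].mean(1).astype(int).tolist())
for v in(195,197,199,206,210):print(v,w["img"][v,300:338].mean(1).astype(int).tolist())
p=np.array(status.get_state()["position"]);print(proj(w,[.6157,-.0254,.1012]),proj(w,p+[-.0012,.0005,-.0855]))
E
```

```text
[-0.2546  0.1519  0.0907  1.5077  0.0035 -0.0827] z axis [ 0.0027  0.003  -1.    ]
t 16.9 pos [ 0.6175 -0.0257  0.1993] toolx yaw 170.15 F [ 0.3 -1.7 -0.9] op 0.219 units [ 0.001 -0.002  0.282] yaw units 0.0
316 [125, 125, 126, 125, 126, 126, 127, 126, 125, 126, 125, 124, 125, 130, 118, 90, 56, 88, 95, 95, 96, 97, 94, 94, 97, 77, 58, 60, 62, 61, 61, 62, 61, 62, 62, 62, 62, 63, 62, 63, 62, 62, 62, 62, 63]
318 [123, 123, 124, 123, 123, 123, 123, 123, 124, 126, 125, 124, 127, 137, 110, 75, 65, 96, 95, 92, 92, 92, 95, 97, 101, 65, 62, 64, 64, 64, 62, 63, 63, 64, 63, 64, 64, 64, 64, 64, 65, 65, 65, 65, 65]
320 [121, 122, 122, 123, 123, 122, 122, 123, 124, 126, 124, 124, 123, 143, 122, 92, 62, 81, 93, 93, 94, 96, 97, 98, 102, 96, 64, 60, 61, 62, 62, 62, 63, 62, 62, 62, 63, 63, 63, 63, 63, 63, 63, 64, 63]
195 [124, 124, 125, 125, 124, 124, 124, 125, 124, 124, 125, 122, 120, 121, 108, 87, 90, 79, 75, 83, 92, 108, 121, 132, 134, 129, 124, 125, 125, 124, 124, 125, 125, 124, 125, 124, 124, 121]
197 [127, 129, 129, 128, 129, 129, 129, 129, 129, 128, 115, 113, 78, 58, 54, 71, 88, 97, 96, 95, 81, 71, 62, 72, 103, 131, 130, 129, 129, 129, 129, 128, 128, 129, 128, 128, 128, 121]
199 [127, 127, 126, 126, 127, 126, 126, 126, 127, 120, 102, 61, 46, 67, 95, 94, 95, 97, 92, 91, 93, 96, 96, 70, 62, 94, 127, 126, 126, 126, 127, 126, 126, 125, 125, 126, 126, 121]
206 [126, 126, 126, 126, 126, 126, 125, 126, 127, 125, 108, 90, 54, 78, 92, 77, 58, 60, 62, 60, 64, 84, 85, 54, 46, 89, 118, 128, 127, 127, 126, 126, 126, 126, 127, 126, 126, 122]
210 [127, 127, 126, 127, 127, 127, 127, 127, 127, 127, 127, 128, 130, 127, 54, 60, 61, 63, 62, 63, 62, 59, 70, 133, 130, 128, 128, 128, 129, 128, 128, 129, 128, 128, 127, 130, 128, 122]
[316.87215165 202.07572675] [317.34651275 207.97884382]
```

servo_tool --increments '[[[0.7,-0.03,0,0.2,0],[0.7,-0.03,0,0.3,0],[0.7,-0.03,0,0.36,0],[0.7,-0.03,0,0.4,0],[0.7,-0.03,0,0.43,0],[0.7,-0.03,0,0.43,0]]]' --squeeze 40

```text
time: 17.65
position: [0.6196, -0.026, 0.184]
ee_rot: [0.086, 0.996, 0.001, 0.003]
ft_force: [-2.6, 0.9, 12.1]
opening: 0.224
finger_force: 40.9
```

servo_tool --increments '[[[0.7,0,0,0.04,0],[0.7,0,0,0.08,0],[0.7,0,0,0.08,0]]]'

```text
time: 18.02
position: [0.6203, -0.0261, 0.1824]
ee_rot: [0.086, 0.996, 0.001, 0.004]
ft_force: [-3.1, 0.8, 19.2]
opening: 0.221
finger_force: 42.0
```

servo_tool --increments '[[[0.7,0,0,0.06,0],[0.7,0,0,0.12,0],[0.7,0,0,0.12,0]]]'

```text
time: 18.4
position: [0.6212, -0.0263, 0.1796]
ee_rot: [0.086, 0.996, 0.001, 0.005]
ft_force: [-4.0, 1.8, 28.1]
opening: 0.223
finger_force: 43.0
```

```bash
python3 - <<'E'
from h import *
w=get_image("wrist");st();units([.6175,-.0257,.188],170.15)
for u in(316,318,320):print(u,w["img"][180:240,u].mean(1).astype(int).tolist())
for v in(201,204,207,210):print(v,w["img"][v,300:338].mean(1).astype(int).tolist())
p=np.array(status.get_state()["position"]);print(proj(w,[.6157,-.0254,.1012]),proj(w,p+[-.0012,.0005,-.0855]))
E
```

```text
[-0.2541  0.1521  0.0551  1.4636  0.0037 -0.0824] z axis [ 0.0108  0.001  -0.9999]
t 18.45 pos [ 0.6212 -0.0263  0.1795] toolx yaw 170.16 F [-3.4  1.6 28.8] op 0.225 units [ 0.092 -0.001 -0.213] yaw units 0.001
316 [126, 128, 127, 127, 127, 128, 128, 128, 128, 127, 127, 127, 127, 127, 127, 128, 125, 96, 79, 94, 97, 99, 79, 60, 60, 61, 62, 62, 63, 63, 65, 64, 63, 63, 63, 63, 63, 64, 64, 64, 65, 64, 65, 66, 64, 64, 64, 64, 65, 66, 56, 30, 31, 32, 42, 52, 52, 51, 53, 37]
318 [125, 124, 125, 125, 125, 125, 124, 125, 126, 126, 127, 128, 127, 127, 126, 136, 125, 94, 97, 97, 95, 94, 67, 64, 63, 64, 64, 64, 64, 64, 65, 66, 66, 65, 64, 66, 65, 64, 66, 66, 66, 65, 66, 65, 67, 67, 66, 67, 67, 68, 47, 31, 31, 29, 47, 51, 52, 52, 52, 43]
320 [124, 124, 124, 124, 124, 124, 124, 125, 124, 124, 126, 127, 127, 127, 127, 138, 138, 106, 83, 92, 93, 96, 91, 63, 61, 63, 64, 64, 64, 64, 64, 64, 63, 65, 64, 64, 64, 64, 63, 65, 64, 64, 64, 65, 66, 65, 65, 65, 65, 66, 48, 29, 32, 30, 52, 52, 52, 52, 51, 52]
201 [129, 129, 130, 130, 130, 131, 131, 131, 130, 113, 101, 65, 52, 96, 95, 98, 99, 97, 94, 95, 96, 96, 99, 99, 62, 87, 120, 131, 131, 130, 130, 131, 131, 130, 131, 130, 131, 131]
204 [126, 127, 126, 128, 127, 128, 128, 127, 118, 94, 45, 49, 84, 99, 77, 59, 60, 63, 63, 62, 61, 62, 84, 103, 90, 51, 65, 115, 126, 128, 127, 127, 127, 127, 128, 127, 128, 127]
207 [126, 126, 126, 127, 127, 125, 126, 126, 124, 89, 64, 44, 56, 86, 58, 61, 62, 64, 64, 65, 64, 61, 64, 90, 42, 44, 57, 110, 124, 127, 126, 127, 126, 127, 126, 126, 126, 126]
210 [128, 128, 128, 128, 128, 128, 128, 129, 129, 128, 110, 91, 43, 64, 60, 62, 65, 64, 65, 65, 64, 63, 58, 48, 47, 76, 105, 125, 129, 130, 129, 128, 128, 129, 128, 127, 129, 128]
[316.92089507 205.11646495] [317.35285733 207.24790039]
```

The tip is inside the hole (shank centred between the ring edges) and about 6 mm lower, so the pin has yielded. Now pivot with moderate pressure.

servo_tool --increments '[[[0.7,0.1,0,-0.04,0],[0.7,0.2,0,-0.04,0],[0.7,0.3,0,-0.03,0],[0.7,0.4,0,-0.02,0],[0.7,0.5,0,0.0,0],[0.7,0.6,0,0.02,0],[0.7,0.6,0,0.02,0]]]'

```text
time: 19.32
position: [0.5972, -0.022, 0.1761]
ee_rot: [0.086, 0.996, 0.001, 0.004]
ft_force: [0.6, 0.6, 13.8]
opening: 0.219
finger_force: 42.3
```

```bash
python3 - <<'E'
from h import *
w=get_image("wrist");st();units([.6212,-.0263,.1795],170.15)
for u in(317,319):print(u,w["img"][175:240,u].mean(1).astype(int).tolist())
for v in(200,205,210,215,220):print(v,w["img"][v,300:338].mean(1).astype(int).tolist())
p=np.array(status.get_state()["position"]);print("hole",proj(w,[.6157,-.0254,.1012]),"vert tip",proj(w,p+[-.0012,.0005,-.0855]))
cv2.imwrite("pics/m7.png",crop(w["img"],270,140,100,120,5))
E
```

```text
[-0.2575  0.0814 -0.0268  1.4546  0.004  -0.0858] z axis [ 0.0088  0.0018 -1.    ]
t 19.38 pos [ 0.5972 -0.022   0.1761] toolx yaw 170.16 F [ 1.2  1.  14.1] op 0.224 units [-0.609 -0.003 -0.08 ] yaw units 0.002
317 [123, 125, 125, 130, 71, 11, 14, 16, 14, 16, 17, 16, 15, 18, 15, 19, 21, 19, 19, 19, 18, 15, 11, 15, 12, 12, 15, 13, 19, 18, 18, 9, 135, 130, 127, 127, 128, 127, 128, 128, 128, 128, 128, 128, 127, 128, 129, 129, 130, 129, 128, 128, 131, 127, 98, 98, 99, 99, 75, 55, 58, 58, 57, 57, 58]
319 [124, 125, 126, 130, 69, 12, 14, 17, 16, 15, 17, 18, 18, 19, 18, 20, 20, 18, 21, 19, 18, 15, 14, 13, 11, 11, 11, 17, 18, 19, 19, 7, 135, 128, 125, 126, 126, 126, 126, 126, 127, 126, 128, 127, 127, 127, 127, 127, 130, 129, 129, 128, 133, 133, 95, 93, 95, 97, 91, 56, 57, 58, 58, 58, 58]
200 [15, 12, 12, 15, 12, 14, 15, 11, 14, 14, 13, 14, 15, 13, 12, 14, 17, 12, 14, 11, 14, 14, 14, 13, 12, 13, 14, 15, 13, 14, 13, 12, 12, 12, 15, 13, 11, 15]
205 [20, 18, 16, 18, 18, 19, 19, 17, 17, 18, 19, 17, 19, 17, 18, 16, 18, 18, 19, 19, 18, 19, 18, 18, 19, 19, 20, 19, 20, 20, 19, 19, 19, 18, 18, 20, 19, 19]
210 [124, 124, 124, 122, 123, 122, 123, 124, 124, 124, 125, 126, 128, 130, 130, 130, 129, 127, 127, 126, 125, 124, 125, 123, 124, 123, 121, 120, 122, 122, 125, 128, 131, 132, 131, 129, 128, 129]
215 [124, 124, 123, 123, 123, 122, 122, 124, 124, 125, 126, 126, 127, 129, 131, 129, 129, 128, 128, 127, 126, 125, 125, 125, 124, 124, 122, 122, 121, 123, 126, 128, 130, 132, 131, 130, 128, 129]
220 [126, 125, 123, 125, 124, 123, 122, 125, 125, 125, 125, 126, 128, 130, 131, 131, 130, 128, 127, 127, 127, 127, 126, 124, 124, 124, 122, 122, 122, 123, 126, 129, 132, 132, 131, 130, 128, 129]
hole [316.76205627 236.82326439] vert tip [317.33707424 207.49911197]
```

The tip stayed in the hole and the punch is tilting (about 13.5°). Continue to 27°.

servo_tool --increments '[[[0.7,0.1,0,0.025,0],[0.7,0.2,0,0.055,0],[0.7,0.3,0,0.09,0],[0.7,0.39,0,0.125,0],[0.7,0.49,0,0.165,0],[0.7,0.57,0,0.205,0],[0.7,0.57,0,0.205,0]]]'

```text
time: 20.25
position: [0.5741, -0.0179, 0.1669]
ee_rot: [0.086, 0.996, 0.001, 0.003]
ft_force: [-0.9, 0.8, 11.3]
opening: 0.22
finger_force: 43.3
```

```bash
python3 - <<'E'
from h import *
st();units([.6212,-.0263,.1795],170.15)
P=np.load("stand.npy");th=np.radians(27);c,sn=np.cos(P[2]),np.sin(P[2])
R=np.array([[c,-sn,0],[sn,c,0],[0,0,1]])@np.array([[np.cos(th),0,-np.sin(th)],[0,1,0],[np.sin(th),0,np.cos(th)]])
g=np.array(status.get_state()["position"])+[0,0,.0187]
print("grasp pt in panel",(R.T@(g-[P[0],P[1],.085])*1000).round(1))
E
```

```text
[-0.2609  0.0141 -0.1126  1.438   0.0039 -0.0893] z axis [ 0.0069  0.0022 -1.    ]
t 20.25 pos [ 0.5741 -0.0179  0.1669] toolx yaw 170.16 F [-0.9  0.8 11.3] op 0.22 units [-1.198 -0.004 -0.306] yaw units 0.002
grasp pt in panel [ 24.6   0.2 100.4]
```

Grasp point is at panel (24.6, 0.2, 100.4), so the punch is on the bore axis. Drive it along -z.

servo_tool --increments '[[[0.9,0,0,0,0],[0.9,-0.06,0,0.12,0],[0.9,-0.12,0,0.24,0],[0.9,-0.18,0,0.36,0],[0.9,-0.24,0,0.47,0],[0.9,-0.3,0,0.58,0],[0.9,-0.36,0,0.7,0],[0.9,-0.38,0,0.75,0]]]' --squeeze 70

```text
time: 21.25
position: [0.5879, -0.0204, 0.134]
ee_rot: [0.086, 0.996, 0.002, 0.001]
ft_force: [0.8, 0.9, -0.7]
opening: 0.218
finger_force: 68.2
```

servo_tool --increments '[[[0.9,0,0,0,0],[0.9,0,0,0,0]]]'

```text
time: 21.5
position: [0.5882, -0.0204, 0.135]
ee_rot: [0.086, 0.996, 0.002, 0.001]
ft_force: [0.0, 0.6, -1.4]
opening: 0.219
finger_force: 68.2
```

```bash
cat >> h.py <<'E'
P=np.load("stand.npy");th=np.radians(27);c_,s_=np.cos(P[2]),np.sin(P[2])
R=np.array([[c_,-s_,0],[s_,c_,0],[0,0,1]])@np.array([[np.cos(th),0,-np.sin(th)],[0,1,0],[np.sin(th),0,np.cos(th)]])
def pan():
    g=np.array(status.get_state()["position"])+[0,0,.0187]
    print("grasp pt in panel",(R.T@(g-[P[0],P[1],.085])*1000).round(1))
def toW(Q): return R@(np.array(Q)/1000)+[P[0],P[1],.085]
E
python3 - <<'E'
from h import *
pan();units([0,0,0],170.15)
s=get_image("side");w=get_image("wrist")
import pickle;pickle.dump((w,s),open("l4.pkl","wb"))
M=np.zeros((500,800,3),np.uint8);M[:400,:440]=crop(w["img"],265,140,110,100,4);M[:500,450:800]=crop(s["img"],305,155,70,100,5);cv2.imwrite("pics/m8.png",M)
E
```

```text
grasp pt in panel [22.9  0.2 65.4]
t 21.5 pos [ 0.5882 -0.0204  0.135 ] toolx yaw 170.15 F [ 0.   0.6 -1.4] op 0.219 units [14.585 -2.024  3.33 ] yaw units -0.0
```

View pics/m8.png

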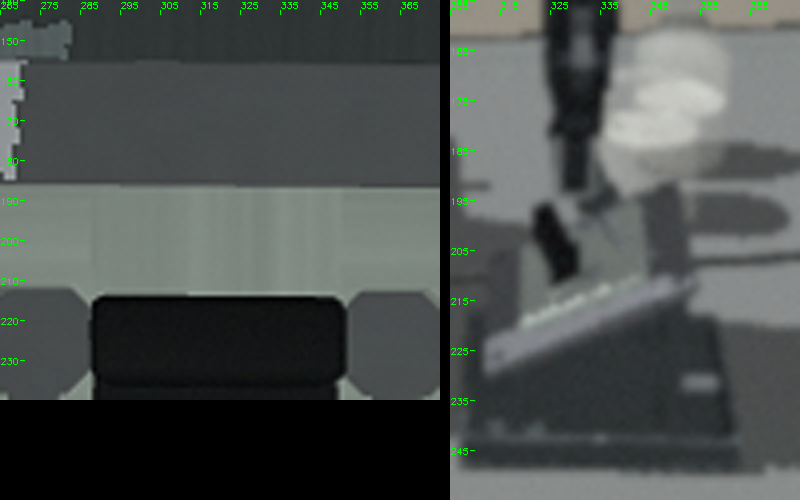

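The wrist and side views show the punch deep in the bore, tilted with the panel axis. The resisting force has dropped to zero, so the pin is through. I'll withdraw until about 7 mm remains in the hole.

servo_tool --increments '[[[0.9,0.1,0,-0.2,0],[0.9,0.2,0,-0.4,0],[0.9,0.32,0,-0.64,0],[0.9,0.415,0,-0.815,0],[0.9,0.415,0,-0.815,0]]]'

```text
time: 22.22
position: [0.572, -0.0177, 0.1685]
ee_rot: [0.086, 0.996, 0.001, 0.002]
ft_force: [-0.5, -0.0, -0.8]
opening: 0.216
finger_force: 68.3
```

```bash
python3 - <<'E'
from h import *
pan();units([0,0,0],170.15)
E
```

```text
grasp pt in panel [2.340e+01 1.000e-01 1.027e+02]
t 22.23 pos [ 0.572  -0.0177  0.1685] toolx yaw 170.15 F [-0.5 -0.  -0.8] op 0.216 units [14.181 -2.023  4.149] yaw units 0.0
```

servo_tool --increments '[[[0.9,-0.18,0,-0.08,0],[0.9,-0.37,0,-0.15,0],[0.9,-0.57,0,-0.205,0],[0.9,-0.77,0,-0.245,0],[0.9,-0.97,0,-0.27,0],[0.9,-1.17,0,-0.28,0],[0.9,-1.25,0,-0.28,0],[0.9,-1.25,0,-0.28,0]]]'

```text
time: 23.22
position: [0.6209, -0.0263, 0.1785]
ee_rot: [0.086, 0.996, 0.002, 0.001]
ft_force: [-4.9, 1.2, -0.6]
opening: 0.213
finger_force: 68.5
```

```bash
python3 - <<'E'
from h import *
pan();st();units([0,0,0],170.15)
w=get_image("wrist")
for u in(316,318,320):print(u,w["img"][180:240,u].mean(1).astype(int).tolist())
for v in(205,210,220,225):print(v,w["img"][v,300:338].mean(1).astype(int).tolist())
p=np.array(status.get_state()["position"]);print(proj(w,[.6157,-.0254,.1012]),proj(w,p+[-.0012,.0005,-.0855]))
E
```

```text
grasp pt in panel [72.2 -0.  89.1]
[-0.2541  0.1634  0.0657  1.4721  0.0033 -0.0821] z axis [ 0.0018  0.0029 -1.    ]
t 23.23 pos [ 0.6209 -0.0263  0.1785] toolx yaw 170.15 F [-4.9  1.2 -0.6] op 0.213 units [15.412 -2.022  4.436] yaw units -0.0
316 [135, 129, 127, 127, 127, 127, 128, 128, 127, 128, 127, 127, 128, 128, 128, 129, 128, 127, 127, 127, 127, 132, 119, 82, 63, 65, 64, 93, 67, 60, 62, 62, 62, 63, 62, 63, 64, 62, 64, 64, 63, 62, 63, 63, 65, 64, 64, 64, 64, 64, 64, 66, 65, 67, 29, 31, 30, 42, 51, 51]
318 [132, 126, 125, 124, 125, 124, 124, 125, 125, 125, 126, 125, 125, 125, 126, 125, 127, 127, 127, 126, 129, 138, 120, 63, 64, 66, 64, 102, 62, 62, 62, 63, 63, 63, 63, 63, 64, 64, 65, 64, 64, 64, 65, 64, 65, 65, 66, 65, 65, 66, 66, 65, 66, 68, 30, 30, 29, 43, 52, 53]
320 [131, 125, 124, 124, 125, 124, 125, 124, 124, 124, 125, 124, 125, 125, 125, 124, 128, 127, 128, 126, 129, 143, 124, 78, 64, 65, 64, 104, 97, 62, 60, 62, 61, 61, 61, 62, 62, 62, 63, 62, 62, 62, 63, 63, 63, 63, 63, 63, 63, 63, 62, 64, 65, 56, 28, 30, 29, 47, 51, 52]
205 [129, 129, 131, 130, 130, 130, 131, 131, 131, 130, 118, 106, 75, 48, 62, 65, 65, 65, 66, 66, 65, 64, 61, 55, 83, 126, 134, 132, 130, 129, 130, 130, 130, 130, 129, 130, 130, 130]
210 [127, 126, 127, 127, 127, 127, 126, 127, 118, 94, 50, 43, 45, 49, 59, 61, 62, 63, 62, 63, 60, 65, 97, 65, 43, 43, 57, 106, 122, 128, 127, 127, 127, 127, 128, 128, 128, 128]
220 [129, 129, 129, 128, 128, 129, 130, 128, 129, 129, 129, 131, 128, 54, 60, 63, 63, 65, 64, 63, 62, 61, 83, 135, 131, 130, 130, 130, 131, 130, 130, 130, 130, 130, 130, 131, 130, 130]
225 [129, 129, 128, 129, 128, 129, 128, 129, 129, 128, 129, 128, 111, 54, 60, 63, 64, 64, 65, 64, 63, 60, 69, 133, 130, 129, 129, 130, 129, 129, 129, 130, 129, 129, 130, 129, 130, 129]
[317.02565882 206.92961266] [317.37182723 208.17058762]
```

The punch is nearly upright again (tip rim at row 208) and the inside of the hole is dark, so the pin is gone. Lift and go back to the rack.

servo_tool --increments '[[[0.9,-0.06,0,0,0],[0.9,-0.06,0,0,0],[0.9,-0.06,0,-0.4,0],[0.9,-0.06,0,-1.2,0],[0.9,-0.06,0,-2.5,0],[0.9,-0.06,0,-2.5,0],[0.9,-0.06,0,-2.5,0]]]'

```text
time: 24.15
position: [0.6237, -0.0271, 0.2795]
ee_rot: [0.086, 0.996, 0.001, 0.002]
ft_force: [-0.0, 0.3, -2.2]
opening: 0.217
finger_force: 68.4
```

```bash
python3 - <<'E'
from h import *
st();units([.4925,.346,.28],170.15)
w=get_image("wrist")
for u in(316,318,320):print(u,w["img"][190:240,u].mean(1).astype(int).tolist())
E
```

```text
[-0.2544  0.1918  0.2809  1.6555  0.0036 -0.0824] z axis [ 0.0052  0.0024 -1.    ]
t 24.15 pos [ 0.6237 -0.0271  0.2795] toolx yaw 170.15 F [-0.   0.3 -2.2] op 0.217 units [ 4.829e+00  8.630e+00 -6.000e-03] yaw units -0.001
316 [67, 66, 67, 68, 66, 68, 67, 68, 67, 67, 67, 68, 67, 68, 68, 69, 66, 59, 58, 59, 59, 58, 59, 59, 59, 58, 59, 60, 59, 60, 58, 59, 60, 60, 60, 60, 60, 60, 60, 61, 60, 60, 63, 35, 27, 26, 29, 47, 48, 48]
318 [66, 66, 67, 67, 67, 67, 67, 66, 66, 67, 68, 67, 68, 67, 68, 70, 59, 59, 58, 60, 60, 60, 59, 60, 60, 60, 60, 60, 60, 60, 60, 61, 60, 61, 61, 61, 62, 62, 61, 60, 62, 62, 64, 26, 28, 28, 34, 47, 48, 48]
320 [66, 66, 65, 67, 66, 68, 67, 68, 68, 68, 67, 68, 68, 67, 66, 69, 65, 56, 57, 58, 58, 58, 58, 59, 59, 58, 59, 57, 59, 58, 60, 60, 59, 59, 59, 60, 60, 60, 60, 60, 60, 61, 61, 26, 28, 27, 39, 47, 48, 48]
```

servo_tool --increments '[[[0.9,4.83,8.63,0,0],[0.9,4.83,8.63,0,0],[0.9,4.83,8.63,0,0],[0.9,4.83,8.63,0,0],[0.9,4.83,8.63,0,0],[0.9,4.83,8.63,0,0],[0.9,4.83,8.63,0,0],[0.9,4.83,8.63,0,0]]]'

```text
time: 25.2
position: [0.4909, 0.3471, 0.2783]
ee_rot: [0.085, 0.996, 0.001, 0.001]
ft_force: [1.1, -0.9, -0.8]
opening: 0.215
finger_force: 68.7
```

servo_tool --increments '[[[0.9,0,0,1,0],[0.9,0,0,1.9,0],[0.9,0,0,1.9,0],[0.9,0,0,1.9,0]]]'

```text
time: 25.7
position: [0.4928, 0.3457, 0.2049]
ee_rot: [0.086, 0.996, 0.002, 0.002]
ft_force: [0.4, -0.5, -1.0]
opening: 0.215
finger_force: 68.8
```

```bash
python3 - <<'E'
from h import *
st();units([.4925,.346,.11],170.15)
w=get_image("wrist")
for v in(196,200,203,206,210,215):print(v,w["img"][v,290:346].mean(1).astype(int).tolist())
for u in(312,318,324):print(u,w["img"][180:240,u].mean(1).astype(int).tolist())
print("hole0 est",proj(w,[.4936,.346,.09]))
E
```

```text
[3.9410e-01 9.9000e-02 4.3900e-02 1.5106e+00 1.3000e-03 5.6730e-01] z axis [ 0.0043  0.0032 -1.    ]
t 25.7 pos [0.4928 0.3457 0.2049] toolx yaw 170.08 F [ 0.4 -0.5 -1. ] op 0.215 units [ 0.017 -0.004  2.372] yaw units -0.009
196 [162, 163, 162, 163, 163, 164, 163, 163, 163, 163, 164, 163, 164, 164, 165, 164, 165, 165, 165, 166, 152, 97, 69, 70, 69, 68, 67, 66, 66, 76, 131, 125, 68, 69, 68, 67, 67, 77, 130, 127, 115, 150, 166, 164, 163, 164, 164, 164, 165, 164, 164, 164, 165, 164, 164, 162]
200 [163, 163, 164, 163, 163, 163, 162, 163, 163, 162, 162, 161, 161, 161, 161, 161, 160, 162, 161, 159, 119, 88, 102, 127, 127, 127, 127, 126, 126, 127, 128, 127, 128, 129, 128, 127, 127, 127, 127, 111, 88, 149, 166, 164, 164, 165, 165, 165, 164, 164, 164, 164, 165, 165, 166, 166]
203 [162, 163, 163, 163, 163, 163, 163, 163, 164, 165, 164, 165, 165, 165, 165, 165, 166, 166, 165, 166, 165, 132, 101, 84, 106, 68, 70, 71, 72, 70, 72, 72, 72, 71, 71, 69, 72, 85, 82, 101, 154, 169, 168, 168, 167, 167, 168, 168, 168, 168, 167, 167, 168, 168, 167, 168]
206 [166, 167, 167, 167, 167, 166, 167, 167, 168, 1
[... 997 characters left out ...]
9, 168, 136, 132, 133, 69, 71, 72, 71, 68, 69, 68, 74, 52, 49, 51, 52, 81, 85, 83]
318 [158, 155, 156, 153, 153, 151, 151, 153, 158, 124, 149, 163, 162, 158, 158, 82, 66, 130, 127, 127, 126, 129, 126, 72, 71, 88, 107, 104, 105, 106, 106, 105, 106, 106, 107, 105, 107, 107, 107, 107, 108, 107, 107, 108, 108, 109, 110, 109, 109, 109, 110, 110, 115, 46, 51, 51, 66, 85, 82, 83]
324 [157, 155, 157, 160, 161, 165, 163, 161, 162, 148, 127, 163, 161, 156, 161, 52, 68, 131, 129, 127, 128, 130, 133, 71, 72, 105, 101, 111, 164, 163, 163, 163, 161, 161, 163, 165, 167, 168, 170, 171, 171, 165, 160, 157, 123, 127, 72, 74, 72, 74, 73, 74, 74, 76, 48, 49, 48, 65, 86, 83]
hole0 est [317.25407291 198.64612515]
```

The hole is centred at about (320.7,197.7) and the shank at column 317.7, so I'll shift +2.5 mm in y and lower.

servo_tool --increments '[[[0.9,0.01,0.06,0,0],[0.9,0.01,0.06,0.5,0],[0.9,0.01,0.06,1.2,0],[0.9,0.01,0.06,1.9,0],[0.9,0.01,0.06,2.3,0],[0.9,0.01,0.06,2.3,0]]]'

```text
time: 26.5
position: [0.4914, 0.3488, 0.1099]
ee_rot: [0.086, 0.996, 0.001, 0.0]
ft_force: [0.3, 0.2, -0.8]
opening: 0.215
finger_force: 68.7
```

servo_tool --increments '[[[0.9,0,0,0.06,0],[0.9,0,0,0.12,0],[0.9,0,0,0.18,0],[0.9,0,0,0.18,0]]]'

```text
time: 27.0
position: [0.4923, 0.3491, 0.1043]
ee_rot: [0.086, 0.996, 0.002, 0.001]
ft_force: [-0.2, 0.3, -1.0]
opening: 0.215
finger_force: 68.7
```

servo_tool --increments '[[[0.9,0,0,0.05,0],[0.9,0,0,0.1,0],[0.9,0,0,0.1,0]]]'

```text
time: 27.38
position: [0.4926, 0.3493, 0.1019]
ee_rot: [0.086, 0.996, 0.002, 0.002]
ft_force: [-4.6, -1.9, 9.9]
opening: 0.217
finger_force: 70.0
```

servo_tool --increments '[[[0.9,0,0,0.05,0],[0.9,0,0,0.1,0],[0.9,0,0,0.1,0]]]'

```text
time: 27.75
position: [0.4928, 0.3493, 0.1016]
ee_rot: [0.086, 0.996, 0.002, 0.003]
ft_force: [-15.0, -8.8, 37.2]
opening: 0.212
finger_force: 72.9
```

Collar seated. Relax, release, and lift away.

servo_tool --increments '[[[0.9,0,0,-0.11,0],[0.9,0,0,-0.11,0],[0.1,0,0,-0.11,0],[-0.06,0,0,-0.11,0],[-0.06,0,0,-0.11,0],[-0.06,0,0,-0.11,0]]]' --squeeze 40

```text
time: 28.5
position: [0.4922, 0.3491, 0.1004]
ee_rot: [0.086, 0.996, 0.001, 0.001]
ft_force: [0.8, 0.3, -0.4]
opening: 0.532
finger_force: 0.0
```

servo_tool --increments '[[[-0.06,0,0,-0.5,0],[-0.06,0,0,-1.3,0],[-0.06,0,0,-2.6,0],[-0.06,0,0,-3.5,0],[-0.06,0,0,-3.5,0]]]'

```text
time: 29.12
position: [0.4934, 0.3495, 0.246]
ee_rot: [0.086, 0.996, 0.003, 0.005]
ft_force: [-0.4, -1.0, -0.7]
opening: 0.528
finger_force: 0.0
```

```bash
python3 - <<'E'
from h import *
import pickle
st();g=toW((-8,0,26));print("rib grasp",g);units(g-[0,0,.0187]+[0,0,.06],170.15)
w=get_image("wrist");t=get_image("top");s=get_image("side")
# template compare of the punch against first-position: report top disc region
for n,X in(("gripTop",[.4936,.3485,.142]),("thickTop",[.4885,.2925,.142])):print(n,proj(w,X),proj(t,X),proj(s,X))
T=t["img"].mean(2)
for v in range(228,242,2):print(v,T[v,180:222].astype(int).tolist())
E
```

```text
[3.9950e-01 1.0740e-01 1.2740e-01 1.5797e+00 1.5000e-03 5.7130e-01] z axis [ 0.0097  0.0057 -0.9999]
rib grasp [ 0.57867609 -0.01896402  0.10453425]
t 29.12 pos [0.4934 0.3495 0.246 ] toolx yaw 170.15 F [-0.4 -1.  -0.7] op 0.528 units [-3.653 -8.729  2.472] yaw units 0.0
gripTop [315.30836526 201.59865574] [186.91890919 233.4042018 ] [282.29601684 148.11947151]
thickTop [248.47582337 206.90759363] [209.73729826 235.26757792] [282.15640117 153.24718448]
228 [121, 147, 161, 159, 151, 146, 146, 147, 146, 107, 84, 83, 84, 83, 83, 84, 83, 140, 145, 145, 146, 147, 146, 147, 147, 147, 147, 147, 149, 149, 141, 91, 86, 88, 87, 87, 87, 88, 87, 116, 151, 152]
230 [121, 155, 176, 162, 150, 148, 140, 128, 89, 53, 48, 42, 37, 41, 38, 67, 84, 144, 148, 148, 147, 147, 147, 146, 146, 146, 145, 143, 144, 145, 134, 61, 46, 46, 48, 54, 64, 84, 108, 144, 145, 144]
232 [60, 81, 106, 89, 62, 66, 70, 68, 59, 45, 43, 32, 30, 40, 37, 43, 54, 143, 148, 149, 151, 150, 149, 150, 150, 148, 123, 67, 71, 71, 68, 47, 40, 30, 34, 46, 54, 53, 104, 149, 148, 146]
234 [22, 17, 20, 33, 42, 39, 29, 20, 18, 23, 38, 33, 26, 28, 32, 58, 55, 140, 148, 147, 148, 146, 147, 147, 144, 93, 68, 71, 73, 70, 71, 72, 65, 37, 28, 32, 41, 52, 88, 128, 148, 148]
236 [28, 34, 33, 47, 45, 24, 16, 25, 22, 15, 10, 22, 28, 34, 64, 72, 86, 138, 144, 145, 144, 145, 145, 144, 143, 104, 70, 70, 70, 73, 72, 73, 70, 51, 31, 27, 43, 60, 99, 148, 148, 147]
238 [38, 37, 37, 45, 41, 23, 19, 24, 24, 21, 19, 55, 78, 76, 103, 108, 130, 133, 134, 134, 135, 135, 136, 136, 137, 135, 103, 74, 72, 72, 74, 70, 53, 53, 90, 81, 74, 99, 141, 142, 142, 141]
240 [92, 92, 91, 85, 72, 50, 40, 41, 36, 29, 54, 125, 142, 143, 142, 143, 142, 142, 141, 142, 141, 140, 140, 140, 140, 140, 140, 139, 138, 139, 138, 138, 136, 136, 134, 134, 134, 133, 133, 131, 132, 132]
```

Released. Now go to the rib and grasp it high (panel z about 33) so the fingers clear the stud heads.

```bash
python3 - <<'E'
from h import *
g=toW((-8,0,33))-[0,0,.0187];print(g);units(g+[0,0,.08],170.15)
E
```

```text
[ 0.575545   -0.01842038  0.09207129]
t 29.27 pos [0.4917 0.3487 0.2406] toolx yaw 170.15 F [ 0.3  0.1 -0.3] op 0.533 units [-3.631 -8.689  1.693] yaw units -0.0
```

servo_tool --increments '[[[-0.06,-3.63,-8.69,0,0],[-0.06,-3.63,-8.69,0,0],[-0.06,-3.63,-8.69,0,0],[-0.06,-3.63,-8.69,0,0],[-0.5,-3.63,-8.69,0.5,0],[-0.5,-3.63,-8.69,1.69,0],[-0.5,-3.63,-8.69,1.69,0],[-0.5,-3.63,-8.69,1.69,0]]]'

```text
time: 30.28
position: [0.5744, -0.0186, 0.1702]
ee_rot: [0.087, 0.996, 0.002, -0.001]
ft_force: [-0.4, 0.1, -0.1]
opening: 0.748
finger_force: 0.0
```

```bash
python3 - <<'E'
from h import *
g=toW((-8,0,33))-[0,0,.0187];units(g,170.15)
w=get_image("wrist");t=get_image("top")
X=[toW((-14,18,40)),toW((-14,-18,40)),toW((-2,18,40)),toW((-2,-18,40))];print([proj(w,x).round(1).tolist() for x in X])
W_=w["img"].mean(2)
for v in(205,215,225,235):print(v,np.where(W_[v]<35)[0][[0,-1]],W_[v,270:370].astype(int).tolist()[::2])
print("col318",W_[150:260,318].astype(int).tolist())
T=t["img"].mean(2)
for v in range(226,244,2):print(v,T[v,180:222].astype(int).tolist())
E
```

```text
t 30.27 pos [ 0.5744 -0.0186  0.1702] toolx yaw 170.06 F [-0.4  0.1 -0.1] op 0.748 units [-0.03   0.002  1.953] yaw units -0.012
[[344.0, 214.5], [291.2, 214.7], [344.3, 232.2], [291.0, 232.3]]
205 [465 474] [124, 125, 126, 126, 126, 125, 127, 126, 125, 125, 125, 125, 122, 123, 123, 122, 123, 122, 122, 122, 124, 125, 128, 129, 126, 126, 123, 123, 124, 121, 124, 129, 130, 127, 129, 127, 125, 128, 125, 126, 126, 125, 125, 125, 125, 125, 126, 125, 124, 125]
215 [466 474] [126, 124, 124, 124, 125, 124, 125, 124, 125, 125, 127, 125, 125, 123, 124, 123, 123, 123, 122, 125, 125, 125, 130, 129, 126, 125, 124, 123, 124, 121, 124, 129, 130, 128, 128, 127, 127, 128, 123, 124, 124, 125, 124, 124, 124, 124, 124, 123, 126, 126]
225 [294 474] [66, 71, 71, 71, 72, 72, 73, 72, 74, 73, 72, 99, 13, 20, 19, 18, 18, 19, 19, 17, 16, 17, 21, 17, 18, 19, 20, 19, 17, 17, 17, 18, 18, 19, 18, 18, 19, 13, 64, 75, 74, 75, 75, 75, 75, 75, 75, 75, 73, 94]
235 [294 474] [68, 71, 72, 71, 72, 72, 72, 72, 73, 72, 70, 113, 12, 18, 20, 19, 17, 20, 17, 20, 18, 17, 16, 17, 17, 16, 18, 18, 18, 17, 17, 19, 16, 19, 19, 17, 1
[... 1632 characters left out ...]
4, 104, 71, 71, 70, 73, 71, 72, 69, 50, 28, 26, 41, 61, 99, 147, 148, 148]
238 [136, 177, 173, 130, 105, 91, 81, 82, 92, 92, 83, 70, 77, 75, 102, 108, 130, 134, 135, 135, 136, 135, 136, 136, 137, 136, 102, 74, 72, 73, 74, 69, 52, 53, 89, 80, 75, 100, 141, 142, 142, 141]
240 [142, 172, 171, 144, 142, 142, 141, 143, 144, 143, 143, 142, 143, 143, 142, 143, 143, 143, 142, 142, 141, 141, 142, 141, 141, 140, 139, 139, 139, 139, 137, 138, 137, 137, 135, 134, 134, 133, 134, 132, 131, 131]
242 [113, 112, 114, 113, 113, 114, 114, 114, 119, 121, 122, 126, 129, 128, 135, 136, 136, 137, 144, 145, 145, 146, 146, 146, 146, 146, 146, 146, 146, 146, 146, 146, 146, 145, 145, 145, 145, 143, 143, 143, 143, 142]
```

```bash
python3 - <<'E'
from h import *
import pickle
w=get_image("wrist");W_=w["img"].mean(2)
def px(d,u,v,z):
    c,k=ray(d,u,v);a=R.T@(c-[P[0],P[1],.085]);b=R.T@k;return ((a+b*(z/1000-a[2])/b[2])*1000).round(1)
c=W_[205:250,318].astype(int);print(c.tolist())
for v,z in((219,40),(237,40),(241.5,6)):print(px(w,319,v,z))
print(px(w,293.5,230,40),px(w,345.5,230,40))
w0=pickle.load(open("w1.pkl","rb"));print("first view foot",px(w0,298,111,6),"top edges",px(w0,298,128,40),px(w0,298,136,40))
W0=pickle.load(open("l2.pkl","rb"))[1];print("l2: foot, ridge, front",px(W0,319,172.5,6),px(W0,319,158,40),px(W0,319,143.5,40),"hole",px(W0,318.6,201,6),"studs",px(W0,282.4,180,12),px(W0,355.4,180.4,12))
W3=pickle.load(open("l3.pkl","rb"))[0];print("l3",px(W3,318,209,6),px(W3,318,199,40),px(W3,318,183,40))
units(toW((-8,0,33))-[0,0,.0187],170.15)
E
```

```text
[127, 126, 127, 126, 126, 126, 127, 126, 127, 128, 134, 38, 10, 14, 16, 15, 16, 18, 17, 19, 21, 18, 17, 19, 19, 22, 19, 17, 15, 14, 16, 23, 18, 16, 70, 134, 129, 128, 129, 128, 128, 128, 128, 129, 128]
[-9.   2.4 40. ]
[ 3.3  2.4 40. ]
[5.8 2.7 6. ]
[ -1.4 -15.   40. ] [-1.4 20.5 40. ]
first view foot [-0.8  1.5  6. ] top edges [-2.5  0.1 40. ] [-13.    0.5  40. ]
l2: foot, ridge, front [0.5 1.6 6. ] [-2.1  1.3 40. ] [-13.1   1.3  40. ] hole [24.6  1.2  6. ] studs [  8.2 -28.3  12. ] [ 8.5 31.2 12. ]
l3 [0.  0.9 6. ] [-2.7  0.7 40. ] [-14.    0.7  40. ]
t 30.43 pos [ 0.5759 -0.0171  0.1734] toolx yaw 170.23 F [0.4 0.9 0.3] op 0.745 units [ 0.011 -0.04   2.033] yaw units 0.01
```

servo_tool --increments '[[[-0.5,0,0,0,0],[-0.5,0,0,0,0],[-0.5,0,0,0,0]]]'

```text
time: 30.8
position: [0.5758, -0.018, 0.1726]
ee_rot: [0.086, 0.996, 0.002, 0.002]
ft_force: [1.3, -0.1, -1.0]
opening: 0.751
finger_force: 0.0
```

```bash
python3 - <<'E'
from h import *
w=get_image("wrist");W_=w["img"].mean(2)
print(W_[205:300,318].astype(int).tolist())
for v in(205,210,260,270,280):print(v,W_[v,240:400].astype(int).tolist()[::2])
print({k:proj(w,toW(q)).round(1).tolist() for k,q in dict(front=(-14,0,40),ridge=(-2,0,40),foot=(-2,0,6),hole=(24,0,6),bottomedge=(-36,0,6),topedge=(36,0,6),s1=(8,30,12),s2=(8,-30,12)).items()})
units(toW((-8,0,33))-[0,0,.0187],170.15)
E
```

```text
[126, 126, 126, 127, 127, 126, 126, 126, 127, 129, 136, 13, 12, 15, 16, 17, 19, 18, 20, 20, 21, 20, 20, 20, 21, 20, 20, 16, 14, 10, 18, 21, 18, 14, 101, 132, 130, 129, 128, 128, 129, 129, 129, 129, 129, 129, 129, 128, 129, 129, 133, 130, 130, 130, 133, 114, 91, 91, 85, 67, 67, 59, 55, 53, 32, 35, 43, 43, 55, 74, 76, 77, 82, 101, 133, 129, 131, 132, 131, 119, 62, 71, 71, 71, 72, 72, 72, 72, 72, 72, 72, 72, 72, 72, 72]
205 [148, 144, 144, 145, 144, 146, 145, 145, 145, 143, 205, 241, 240, 247, 119, 128, 128, 129, 127, 127, 127, 127, 127, 127, 127, 128, 119, 123, 123, 122, 123, 122, 123, 121, 124, 124, 127, 129, 127, 126, 124, 123, 125, 121, 122, 125, 131, 128, 126, 129, 126, 127, 129, 127, 127, 128, 127, 127, 127, 126, 126, 126, 126, 127, 127, 124, 125, 123, 81, 75, 74, 74, 74, 74, 73, 72, 73, 72, 69, 79]
210 [147, 145, 143, 142, 143, 143, 144, 145, 145, 142, 231, 240, 240, 244, 114, 123, 124, 124, 125, 124, 124, 124, 125, 125, 125, 125, 122, 123, 123, 123, 124, 123, 122, 121, 123, 125, 127, 130, 127, 126, 125, 123, 126, 122, 121, 127, 132, 129, 128, 130, 125, 126, 126, 124, 125, 124, 1
[... 883 characters left out ...]
12, 11, 14, 11, 11, 71, 150, 204, 146, 128, 127, 126, 125, 127, 128, 132, 131, 129, 129, 127, 126, 126, 123, 127, 127, 127, 127, 128, 129, 129, 129, 129, 129, 129, 129, 129, 128, 129, 130, 129, 129, 128, 129, 129, 129, 129, 129, 126, 126, 127, 126, 127, 127, 129, 132, 130, 128, 127, 125, 125, 125, 121, 128, 130, 128, 126, 122, 73, 69, 11, 13, 14, 14, 14, 14, 11, 25, 65]
{'front': [316.4, 211.3], 'ridge': [316.5, 228.8], 'foot': [316.4, 231.3], 'hole': [316.4, 264.7], 'bottomedge': [316.4, 188.9], 'topedge': [316.5, 280.4], 's1': [355.5, 243.9], 's2': [277.3, 244.0]}
t 30.85 pos [ 0.5757 -0.0181  0.1725] toolx yaw 170.17 F [-0.1 -0.5 -1.1] op 0.752 units [ 0.009 -0.014  2.01 ] yaw units 0.003
```

```bash
python3 - <<'E'
from h import *
w=get_image("wrist");W_=w["img"].mean(2)
for u in(276,279,282,354,357,360):print(u,W_[205:275,u].astype(int).tolist())
for u in(300,330):print(u,W_[270:340,u].astype(int).tolist())
print(proj(w,toW((60,5,0))),proj(w,toW((-60,5,0))),W_[120:200,300].astype(int).tolist())
E
```

```text
276 [127, 129, 129, 127, 126, 124, 123, 124, 122, 87, 70, 71, 72, 71, 72, 71, 70, 71, 70, 70, 72, 71, 71, 71, 71, 72, 71, 72, 72, 72, 71, 71, 81, 94, 93, 94, 94, 95, 95, 97, 97, 98, 99, 98, 98, 95, 74, 105, 133, 132, 132, 131, 132, 131, 131, 131, 131, 132, 131, 131, 131, 132, 132, 132, 131, 132, 132, 132, 131, 131]
279 [127, 129, 128, 128, 125, 125, 123, 125, 123, 86, 69, 71, 71, 72, 71, 73, 72, 72, 72, 71, 71, 72, 72, 72, 72, 72, 71, 72, 72, 72, 71, 73, 95, 95, 94, 94, 95, 95, 97, 97, 99, 100, 99, 99, 99, 97, 91, 103, 130, 129, 128, 128, 129, 129, 128, 128, 129, 128, 130, 129, 129, 128, 129, 129, 129, 129, 128, 130, 128, 129]
282 [127, 129, 130, 128, 125, 124, 125, 124, 122, 87, 70, 70, 71, 73, 72, 72, 72, 72, 73, 71, 73, 71, 72, 72, 72, 73, 72, 72, 72, 72, 71, 71, 76, 95, 95, 96, 95, 96, 96, 99, 100, 101, 101, 100, 101, 93, 59, 101, 129, 126, 126, 127, 127, 126, 126, 126, 126, 127, 125, 127, 127, 127, 127, 127, 127, 127, 127, 127, 128, 128]
354 [126, 127, 129, 128, 126, 124, 123, 124, 125, 108, 72, 73, 74, 74, 74, 74, 75, 75, 74, 75, 74, 73, 74, 74, 74, 74, 74, 74, 73, 74, 74, 74, 
[... 1096 characters left out ...]
 77, 76, 76, 76]
330 [126, 128, 131, 133, 130, 131, 132, 132, 133, 131, 130, 130, 132, 132, 122, 73, 70, 70, 71, 70, 70, 70, 71, 71, 71, 71, 71, 73, 72, 72, 73, 73, 73, 72, 73, 72, 72, 73, 71, 72, 73, 76, 77, 76, 77, 77, 77, 78, 76, 76, 77, 77, 76, 77, 77, 76, 77, 76, 77, 76, 77, 77, 76, 77, 76, 77, 78, 76, 76, 76]
[323.010318   310.78884814] [322.46762462 162.00134654] [78, 78, 77, 78, 77, 77, 78, 79, 77, 77, 77, 78, 78, 77, 78, 77, 78, 81, 44, 29, 33, 48, 50, 50, 50, 47, 49, 49, 48, 48, 48, 49, 49, 49, 49, 48, 49, 49, 49, 49, 48, 49, 52, 68, 69, 69, 68, 68, 68, 68, 69, 70, 70, 69, 70, 70, 70, 70, 69, 70, 69, 69, 70, 69, 70, 70, 70, 71, 71, 71, 71, 70, 94, 125, 123, 122, 122, 122, 122, 122]
```

Stud heads are where predicted, but the plate has already crept about 3 mm up-slope, so the rib is at panel x≈-5. I'll grasp there and slide about 14.5 mm more.

servo_tool --increments '[[[-0.5,-0.058,0.016,0.6,0],[-0.5,-0.058,0.016,1.3,0],[-0.5,-0.058,0.016,1.8,0],[-0.5,-0.058,0.016,1.97,0],[-0.5,-0.058,0.016,1.97,0]]]'

```text
time: 31.52
position: [0.5783, -0.0179, 0.0936]
ee_rot: [0.086, 0.996, 0.002, 0.001]
ft_force: [-0.6, -0.0, 0.6]
opening: 0.747
finger_force: 0.0
```

servo_tool --increments '[[[1,0,0,0,0],[1,0,0,0,0],[1,0,0,0,0],[1,0,0,0,0]]]' --squeeze 45

```text
time: 32.02
position: [0.579, -0.0181, 0.0948]
ee_rot: [0.086, 0.996, 0.001, 0.002]
ft_force: [-0.3, 0.6, 6.1]
opening: 0.412
finger_force: 45.7
```

```bash
python3 - <<'E'
from h import *
pan();st();units([0,0,0],170.15)
E
```

```text
grasp pt in panel [-3.8  1.  33.9]
[-0.2587  0.0552 -0.2021  1.3094  0.0035 -0.0868] z axis [ 0.0048  0.0024 -1.    ]
t 32.02 pos [ 0.579  -0.0181  0.0948] toolx yaw 170.15 F [-0.3  0.6  6.1] op 0.412 units [14.349 -2.039  2.301] yaw units 0.0
```

servo_tool --increments '[[[1,-0.08,0,-0.05,0],[1,-0.16,0,-0.09,0],[1,-0.24,0,-0.13,0],[1,-0.325,0,-0.175,0],[1,-0.325,0,-0.175,0],[1,-0.325,0,-0.175,0]]]'

```text
time: 32.78
position: [0.5903, -0.0199, 0.1007]
ee_rot: [0.086, 0.996, 0.002, 0.001]
ft_force: [-6.9, 1.7, 3.8]
opening: 0.411
finger_force: 45.5
```

```bash
python3 - <<'E'
from h import *
pan();st();units([0,0,0],170.15)
w=get_image("wrist");t=get_image("top")
W_=w["img"].mean(2)
print({k:proj(w,toW(q)).round(1).tolist() for k,q in dict(bottomedge=(-36,0,6),bottomNew=(-18.5,0,6),rfront=(-14,0,40),rfrontNew=(3.5,0,40),rf2=(0,0,40)).items()})
for u in(300,318,336):print(u,W_[150:260,u].astype(int).tolist())
T=t["img"].mean(2);print({k:proj(t,toW(q)).round(1).tolist() for k,q in dict(topN=(53.5,20,6),botN=(-18.5,20,6),botOld=(-36,20,6)).items()})
E
```

```text
grasp pt in panel [ 9.1  1.  33.9]
[-0.2567  0.0913 -0.1535  1.3255  0.0034 -0.0848] z axis [ 0.0013  0.0031 -1.    ]
t 32.77 pos [ 0.5903 -0.0199  0.1007] toolx yaw 170.15 F [-6.9  1.7  3.8] op 0.411 units [14.628 -2.042  2.5  ] yaw units -0.0
{'bottomedge': [315.5, 199.9], 'bottomNew': [315.5, 230.6], 'rfront': [315.4, 236.4], 'rfrontNew': [315.4, 275.6], 'rf2': [315.4, 267.7]}
300 [53, 53, 54, 53, 53, 53, 54, 54, 53, 55, 53, 54, 62, 70, 74, 73, 72, 73, 74, 74, 73, 73, 75, 75, 75, 75, 75, 76, 76, 75, 75, 76, 75, 75, 74, 75, 75, 72, 72, 75, 74, 74, 74, 75, 75, 75, 74, 76, 75, 76, 76, 75, 76, 76, 78, 77, 77, 77, 77, 76, 78, 77, 76, 77, 77, 77, 77, 77, 78, 77, 77, 76, 77, 77, 77, 77, 76, 88, 136, 133, 132, 132, 133, 133, 133, 133, 133, 132, 132, 133, 132, 133, 133, 132, 133, 133, 134, 133, 133, 133, 133, 133, 134, 134, 133, 133, 134, 134, 133, 135]
318 [55, 55, 56, 55, 54, 55, 55, 55, 55, 54, 55, 54, 58, 69, 75, 74, 74, 76, 76, 76, 76, 76, 75, 76, 75, 76, 76, 76, 76, 76, 75, 75, 75, 76, 76, 76, 75, 77, 77, 76, 76, 76, 77, 77, 76, 76, 78, 76, 78, 76, 77, 77, 76, 76, 76, 76, 76, 76, 76, 77, 76, 77, 76, 77, 77, 78, 76, 77, 78, 76, 77, 76, 76, 78, 76, 76, 75, 89, 140, 138, 137, 137, 138, 138, 138, 138, 138, 138, 139, 138, 138, 139, 139, 138, 138, 139, 138, 139, 139, 140, 138, 139, 139, 139, 139, 138, 139, 139, 138, 139]
336 [53, 51, 53, 53, 53, 52, 52, 53, 53, 52, 52, 51, 53, 69, 77, 76, 76, 76, 75, 76, 77, 76, 76, 76, 76, 77, 75, 76, 76, 76, 76, 76, 76, 77, 76, 76, 77, 78, 77, 77, 76, 75, 77, 77, 77, 76, 77, 77, 76, 77, 77, 77, 79, 77, 78, 77, 78, 77, 76, 78, 77, 76, 77, 77, 76, 76, 77, 75, 76, 77, 77, 77, 77, 77, 78, 77, 75, 91, 144, 141, 140, 140, 141, 140, 140, 141, 140, 140, 141, 141, 141, 141, 141, 141, 141, 141, 142, 141, 140, 142, 141, 141, 141, 142, 142, 142, 143, 141, 142, 142]
{'topN': [333.4, 170.2], 'botN': [329.1, 196.3], 'botOld': [328.1, 202.5]}
```

Slid by about 15.5 mm so far. Add 2 mm more, then lift along the panel normal.

servo_tool --increments '[[[1,-0.05,0,-0.025,0],[1,-0.05,0,-0.025,0],[1,0.0,0,-0.12,0],[1,0.06,0,-0.24,0],[1,0.06,0,-0.24,0]]]'

```text
time: 33.5
position: [0.589, -0.0198, 0.1108]
ee_rot: [0.086, 0.996, 0.001, 0.002]
ft_force: [-0.5, -0.5, -2.0]
opening: 0.408
finger_force: 45.1
```

```bash
python3 - <<'E'
from h import *
pan();st();units([0,0,0],170.15)
w=get_image("wrist");W_=w["img"].mean(2)
for u in(300,336):print(u,np.where(W_[:300,u]>110)[0][-70:][0],W_[215:260,u].astype(int).tolist())
print({k:proj(w,toW(q)).round(1).tolist() for k,q in dict(onpanel=(-18.5,0,6),lift=(-18.5,0,15),panbot=(-60,0,0)).items()})
E
```

```text
grasp pt in panel [12.5  0.9 43.5]
[-0.2573  0.079  -0.1481  1.3404  0.0036 -0.0853] z axis [ 0.0042  0.0026 -1.    ]
t 33.5 pos [ 0.589  -0.0198  0.1108] toolx yaw 170.15 F [-0.5 -0.5 -2. ] op 0.408 units [14.603 -2.039  2.709] yaw units -0.0
300 228 [76, 75, 76, 77, 77, 76, 76, 76, 76, 76, 76, 72, 104, 134, 132, 131, 131, 131, 131, 131, 130, 131, 131, 131, 132, 132, 132, 131, 132, 132, 133, 132, 132, 133, 132, 131, 132, 132, 133, 132, 133, 132, 131, 132, 132]
336 228 [76, 76, 76, 77, 77, 77, 77, 78, 77, 77, 77, 74, 89, 143, 140, 140, 140, 139, 139, 140, 140, 139, 140, 140, 139, 139, 139, 140, 140, 140, 140, 140, 140, 140, 140, 140, 140, 139, 141, 141, 141, 140, 140, 141, 141]
{'onpanel': [315.8, 225.6], 'lift': [315.8, 224.5], 'panbot': [315.7, 160.6]}
```

The plate is off the studs (free-hanging weight felt). Continue the lift, then carry to the tray.

servo_tool --increments '[[[1,0.08,0,-0.16,0],[1,0.15,0,-0.4,0],[1,0.15,0,-1.2,0],[1,0.15,0,-2.2,0],[1,0.15,0,-2.2,0]]]'

```text
time: 34.17
position: [0.5843, -0.0195, 0.2026]
ee_rot: [0.086, 0.996, 0.001, 0.005]
ft_force: [-0.5, 1.0, -2.2]
opening: 0.414
finger_force: 45.3
```

```bash
python3 - <<'E'
from h import *
import pickle
st();units([.450,-.262,.12],175)
t=get_image("top")
# refine tray from top: bright region corners
g=t["img"].astype(int).min(2);m=((g>130)).astype(np.uint8);m[:, :390]=0;m[:,470:]=0;m[:195]=0;m[280:]=0
r=cv2.minAreaRect(cv2.findNonZero(m));b=cv2.boxPoints(r);print(b.tolist(),[onz(t,*q,.01).round(3).tolist() for q in b],onz(t,*r[0],.004))
E
```

```text
[-0.2588  0.0407 -0.021   1.5004  0.0036 -0.0868] z axis [ 0.0093  0.0012 -1.    ]
t 34.17 pos [ 0.5843 -0.0195  0.2026] toolx yaw 170.15 F [-0.5  1.  -2.2] op 0.414 units [ 2.289 -6.554  2.027] yaw units -0.606
[[395.9776916503906, 259.2781982421875], [400.0985412597656, 207.76785278320312], [458.5643615722656, 212.44512939453125], [454.4435119628906, 263.9554748535156]] [[0.412, -0.18, 0.01], [0.552, -0.194, 0.01], [0.536, -0.355, 0.01], [0.396, -0.341, 0.01]] [ 0.47377088 -0.26832824  0.004     ]
```

servo_tool --increments '[[[1,2.3,-6.65,0,-0.61],[1,2.3,-6.65,0,-0.61],[1,2.3,-6.65,0,-0.61],[1,2.3,-6.65,0,-0.61],[1,2.3,-6.65,0,-0.61],[1,2.3,-6.65,0,-0.61],[1,2.3,-6.65,2.0,-0.61],[1,2.3,-6.65,2.0,-0.61]]]'

```text
time: 35.22
position: [0.445, -0.2623, 0.1128]
ee_rot: [0.043, 0.999, 0.004, -0.001]
ft_force: [-0.7, 0.2, -1.3]
opening: 0.409
finger_force: 45.5
```

```bash
python3 - <<'E'
from h import *
st();units([.449,-.2657,.036],175)
E
```

```text
[-0.789  -0.1326 -0.3524  1.3575  0.0044 -0.703 ] z axis [-0.0015  0.0077 -1.    ]
t 35.23 pos [ 0.445  -0.2623  0.1128] toolx yaw 175.07 F [-0.7  0.2 -1.3] op 0.409 units [-0.111 -0.09   1.92 ] yaw units 0.009
```

servo_tool --increments '[[[1,0,0,0.7,0],[1,0,0,1.4,0],[1,0,0,1.9,0],[1,0,0,2.05,0],[1,0,0,2.05,0]]]'

```text
time: 35.85
position: [0.4472, -0.2646, 0.0356]
ee_rot: [0.043, 0.999, 0.001, 0.002]
ft_force: [0.0, 0.0, -0.6]
opening: 0.408
finger_force: 45.5
```

servo_tool --increments '[[[1,0,0,0.06,0],[1,0,0,0.12,0],[1,0,0,0.18,0],[1,0,0,0.18,0]]]'

```text
time: 36.35
position: [0.4472, -0.2651, 0.0285]
ee_rot: [0.043, 0.999, 0.001, 0.002]
ft_force: [-0.6, 1.5, 3.7]
opening: 0.412
finger_force: 46.2
```

Touchdown is as predicted. Now pivot it flat about its low edge.

servo_tool --increments '[[[1,-0.08,0,0.06,0],[1,-0.17,0,0.1,0],[1,-0.25,0,0.14,0],[1,-0.32,0,0.18,0],[1,-0.4,0,0.23,0],[1,-0.46,0,0.28,0],[1,-0.46,0,0.28,0]]]'

```text
time: 37.22
position: [0.4656, -0.2669, 0.0177]
ee_rot: [0.043, 0.999, 0.001, 0.002]
ft_force: [-1.6, 1.3, 8.0]
opening: 0.412
finger_force: 51.3
```

```bash
python3 - <<'E'
from h import *
st();units([0,0,0],175)
E
```

```text
[-0.7665 -0.013  -0.4153  1.1672  0.0038 -0.6798] z axis [ 0.0035  0.0018 -1.    ]
t 37.23 pos [ 0.4656 -0.2669  0.0177] toolx yaw 175.03 F [-1.6  1.3  8. ] op 0.412 units [12.176  5.638  0.413] yaw units 0.004
```

servo_tool --increments '[[[1,0,0,-0.03,0],[0,0,0,-0.03,0],[-0.4,0,0,-0.03,0],[-0.4,0,0,-0.03,0],[-0.4,0,0,-0.03,0]]]'

```text
time: 37.85
position: [0.4652, -0.2664, 0.0178]
ee_rot: [0.043, 0.999, 0.002, 0.001]
ft_force: [-0.4, 0.2, -0.5]
opening: 0.696
finger_force: 0.0
```

servo_tool --increments '[[[-0.4,0,0,-0.5,0],[-0.4,0,0,-1.3,0],[-0.4,0,0,-2.6,0],[-0.4,0,0,-4,0],[-0.4,0,0,-4,0],[-0.4,0,0,-4,0]]]'

```text
time: 38.6
position: [0.4647, -0.2668, 0.1774]
ee_rot: [0.043, 0.999, 0.002, 0.001]
ft_force: [-0.4, -0.5, -0.9]
opening: 0.699
finger_force: 0.0
```

```bash
python3 - <<'E'
from h import *
st();units([0,0,0],175)
w=get_image("wrist");cv2.imwrite("pics/end.png",w["img"][:,:,::-1])
W_=w["img"].astype(int).mean(2)
rib=(W_<40).astype(np.uint8)
print("tray c",proj(w,[.475,-.268,.004]))
for u in(318,):print(W_[60:300,u].astype(int).tolist())
u0,v0=proj(w,[.475,-.268,.004]).astype(int)
for v in range(v0-60,v0+60,12):print(v,W_[v,u0-90:u0+90:3].astype(int).tolist())
t=get_image("top");d0=cv2.imread("pics/top0.png")[:,:,::-1]
for n,(x,y) in dict(stopper=(359,264),vial=(369,124),battery=(300,268),rackL=(190,234),rackM=(210,234)).items():
    print(n,np.abs(t["img"][y-7:y+8,x-8:x+9].astype(int)-d0[y-7:y+8,x-8:x+9]).mean().round(1))
E
```

```text
[-0.7679 -0.0969 -0.2018  1.4658  0.0042 -0.6812] z axis [ 0.003   0.0029 -1.    ]
t 38.6 pos [ 0.4647 -0.2668  0.1774] toolx yaw 175.03 F [-0.4 -0.5 -0.9] op 0.699 units [12.165  5.625  4.42 ] yaw units 0.004
tray c [316.55123099 190.03569003]
[106, 105, 106, 106, 106, 107, 106, 105, 106, 107, 107, 105, 107, 106, 106, 106, 106, 106, 106, 107, 106, 107, 107, 107, 107, 106, 107, 107, 107, 106, 107, 107, 106, 107, 107, 107, 107, 107, 108, 106, 107, 108, 106, 106, 108, 106, 108, 107, 107, 107, 108, 107, 107, 107, 108, 107, 107, 107, 107, 108, 107, 96, 124, 171, 198, 191, 160, 110, 103, 108, 108, 107, 107, 101, 179, 189, 187, 186, 186, 186, 186, 186, 186, 185, 185, 186, 186, 186, 186, 186, 186, 187, 189, 136, 168, 188, 187, 187, 187, 187, 187, 187, 187, 187, 187, 186, 187, 186, 186, 186, 186, 188, 197, 62, 19, 19, 19, 11, 13, 14, 13, 13, 14, 13, 14, 21, 20, 24, 21, 20, 23, 21, 22, 22, 23, 19, 30, 113, 109, 108, 107, 110, 110, 109, 100, 107, 108, 105, 117, 190, 188, 185, 186, 188, 151, 110, 168, 187, 186, 190, 192, 145, 98, 190, 187, 185, 186, 186, 185, 186, 185, 186, 186, 185, 186, 186, 
[... 2681 characters left out ...]
, 184, 83, 166, 127, 107, 106, 108]
226 [107, 108, 108, 107, 107, 104, 191, 52, 190, 189, 189, 189, 189, 189, 189, 188, 188, 187, 188, 187, 187, 187, 188, 187, 187, 186, 186, 186, 186, 186, 186, 186, 185, 186, 186, 185, 184, 185, 185, 185, 185, 184, 184, 184, 184, 184, 184, 184, 184, 184, 184, 184, 183, 169, 62, 192, 105, 107, 107, 108]
238 [107, 107, 108, 108, 107, 107, 195, 63, 195, 189, 189, 189, 189, 188, 189, 189, 188, 188, 188, 187, 188, 187, 187, 188, 186, 187, 186, 187, 186, 186, 186, 186, 185, 186, 186, 185, 185, 184, 185, 185, 184, 184, 184, 185, 184, 184, 184, 184, 184, 183, 183, 184, 184, 167, 108, 165, 107, 107, 108, 107]
stopper 19.0
vial 16.5
battery 16.8
rackL 18.9
rackM 11.3
```

```bash
python3 - <<'E'
from h import *
w=get_image("wrist");t=get_image("top");d0=cv2.imread("pics/top0.png")[:,:,::-1]
a=onz(w,318,153.3,.010);b=onz(w,318,221.5,.010);print(a,b,"len",np.linalg.norm(a-b));print("width at z10",onz(w,280,178,.01),onz(w,356,178,.01))
c=onz(w,318,177,.044);print("rib top back/front @44mm",onz(w,318,172.8,.044),onz(w,318,186,.044))
def cen(im,x,y,f,r=14):
    p=im[y-r:y+r,x-r:x+r].astype(int);m=f(p);v,u=np.nonzero(m);return (u.mean()+x-r).round(1),(v.mean()+y-r).round(1),m.sum()
red=lambda p:(p[...,0]>p[...,2]*2)&(p[...,0]>60);dark=lambda p:p.mean(2)<32
for n,x,y,f in(("stopper",359,264,red),("vial",369,124,dark),("battery",300,268,dark),("thick",208,235,dark)):print(n,cen(d0,x,y,f),cen(t["img"],x,y,f))
E
```

```text
[ 0.43435419 -0.26228357  0.01      ] [ 0.5069826  -0.26854158  0.01      ] len 0.07289752299368533
width at z10 [ 0.45604395 -0.30292515  0.01      ] [ 0.46284024 -0.22590879  0.01      ]
rib top back/front @44mm [ 0.44601282 -0.2635454   0.044     ] [ 0.4582941  -0.26460367  0.044     ]
stopper (np.float64(358.2), np.float64(263.8), np.int64(137)) (np.float64(358.2), np.float64(263.8), np.int64(137))
vial (np.float64(367.9), np.float64(125.5), np.int64(66)) (np.float64(367.7), np.float64(126.6), np.int64(42))
battery (np.float64(299.7), np.float64(267.8), np.int64(46)) (np.float64(299.4), np.float64(267.8), np.int64(45))
thick (np.float64(211.2), np.float64(234.2), np.int64(13)) (np.float64(214.0), np.float64(233.8), np.int64(4))
```

```bash
python3 - <<'E'
from h import *
w=get_image("wrist")
print(-np.array(w["R"]).T@w["t"])
for v,z in((172.8,.010),(184.8,.044),(177,.044),(196.2,.044)):print(v,z,onz(w,318,v,z))
p=np.array([.4707,-.2655]);d=np.array([.996,-.087])
for n,x,z in(("foot-",-14,.01),("top-",-14,.044),("top+",-2,.044)):print(n,proj(w,[*(p+d*x/1000),z]))
print(w["img"][165:200,318].mean(1).astype(int).tolist())
E
```

```text
[ 0.38075123 -0.26000833  0.31953408]
172.8 0.01 [ 0.45409837 -0.2639869   0.01      ]
184.8 0.044 [ 0.45719659 -0.26451106  0.044     ]
177 0.044 [ 0.44991438 -0.26388359  0.044     ]
196.2 0.044 [ 0.46805839 -0.26544691  0.044     ]
foot- [317.93506951 175.37557805]
top- [318.20892836 184.31386908]
top+ [318.19078095 196.85691771]
[185, 184, 184, 185, 184, 184, 185, 186, 196, 60, 18, 23, 21, 11, 11, 13, 14, 13, 13, 13, 11, 20, 22, 23, 21, 22, 21, 20, 21, 22, 21, 20, 7, 114, 109]
```

The plate lies flat: its measured length is 72.9 mm against the given 72, and the rib top edges sit where a flat plate puts them. It is inside the tray with the rib up. Handing in.

```bash
python3 -c "
from bench import robot
print(robot.hand_in())"
```

```text
the job is handed in; nothing more can be done
None
```

I handed the job in at about 39 s: the pin is driven through, the thin punch is back upright in its rack hole, and the plate lies flat in the tray with its rib up. I inferred that the pin dropped out from the resistance vanishing and the dark bore; I did not see it on the base.

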